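Change over a three-bay drilling fixture

TASK

Change over the drilling fixture: open the knobs as needed, slide out every drilled bracket and lay it flat in the tray. Then load each plain bracket from the bench into a bay of its own (any bay): lay it flat on the bay floor, slide it under the overhanging rail until fully home against the back stop, and turn the bay's knob clockwise until the eccentric bears firmly on the bracket's edge and holds it against the side rail. Leave the other tools where they are.

Things in the scene. Friction and masses are not known exactly. Their poses are not given: they have to be found in the camera images.
- fixture: Low drilling fixture fixed to the bench. Base plate x -88 to +75, y -162 to +162 mm, 12 mm thick; origin on the bench. Three equal bays side by side, 104 mm apart in y (bay 1 at the +y end). x points to the dark steel retaining rail along the far edge: back stop with its face at x = +55 mm, and a toe that overhangs the bay floors from x = +37 mm, 13 to 27 mm above the floor (screw heads to 31).
- bay_1 (a point): Bay 1: point on the bay floor (plate top) where the centre of a bracket's underside lies when fully home; axes as the fixture. In this frame: back stop at x = +55; side rail, 8 mm high, with its face at y = +23; cheek under the toe with its face at y = -27; eccentric's axis at (-40, -45) mm. A bracket centred at x = -24 mm or less is clear of the toe.
- bay_2 (a point): Bay 2: point on the bay floor (plate top) where the centre of a bracket's underside lies when fully home; axes as the fixture. In this frame: back stop at x = +55; side rail, 8 mm high, with its face at y = +23; cheek under the toe with its face at y = -27; eccentric's axis at (-40, -45) mm. A bracket centred at x = -24 mm or less is clear of the toe.
- bay_3 (a point): Bay 3: point on the bay floor (plate top) where the centre of a bracket's underside lies when fully home; axes as the fixture. In this frame: back stop at x = +55; side rail, 8 mm high, with its face at y = +23; cheek under the toe with its face at y = -27; eccentric's axis at (-40, -45) mm. A bracket centred at x = -24 mm or less is clear of the toe.
- cam_1 (a joint): Eccentric of bay 1, rad, grows clockwise from above, 0 to 1.45; starts closed at 1.0 to 1.08 in every bay; stays where left (friction 0.12 N m). Disc 36 mm across, 7 mm off its axis, 1 to 10 mm above the floor. It touches a bracket that lies against the side rail at about 1.13 and presses firmly at 1.25 to 1.35. Below 0.35 a home bracket has 5 mm of side play.
- knob_1 (a point): Knob 1, on its axis, 34 mm above the bay floor, amid the black bar handle: 42 mm long, 12 mm thick, 19 to 47 mm above the floor. From above, the bar's length points 0.14 rad counter-clockwise of the fixture's x at joint 0, and turns with the joint. It turns the eccentric joint cam_1.
- cam_2 (a joint): Eccentric of bay 2, rad, grows clockwise from above, 0 to 1.45; starts closed at 1.0 to 1.08 in every bay; stays where left (friction 0.12 N m). Disc 36 mm across, 7 mm off its axis, 1 to 10 mm above the floor. It touches a bracket that lies against the side rail at about 1.13 and presses firmly at 1.25 to 1.35. Below 0.35 a home bracket has 5 mm of side play.
- knob_2 (a point): Knob 2, on its axis, 34 mm above the bay floor, amid the black bar handle: 42 mm long, 12 mm thick, 19 to 47 mm above the floor. From above, the bar's length points 0.14 rad counter-clockwise of the fixture's x at joint 0, and turns with the joint. It turns the eccentric joint cam_2.
- cam_3 (a joint): Eccentric of bay 3, rad, grows clockwise from above, 0 to 1.45; starts closed at 1.0 to 1.08 in every bay; stays where left (friction 0.12 N m). Disc 36 mm across, 7 mm off its axis, 1 to 10 mm above the floor. It touches a bracket that lies against the side rail at about 1.13 and presses firmly at 1.25 to 1.35. Below 0.35 a home bracket has 5 mm of side play.
- knob_3 (a point): Knob 3, on its axis, 34 mm above the bay floor, amid the black bar handle: 42 mm long, 12 mm thick, 19 to 47 mm above the floor. From above, the bar's length points 0.14 rad counter-clockwise of the fixture's x at joint 0, and turns with the joint. It turns the eccentric joint cam_3.
- bracket_1: Plain, undrilled steel lug bracket, about 0.3 kg, may be absent; starts on the bench: flange 110 (x) x 46 (y) x 10 mm with an upright lug in the middle, 28 (x) x 16 (y) mm, round-topped with a cross bore (axis along y), top 45 mm above the underside. Origin: centre of the underside; z up through the lug. Same either way round. Grip the lug across its 16 mm.
- bracket_2: Plain, undrilled steel lug bracket, about 0.3 kg, may be absent; starts on the bench: flange 110 (x) x 46 (y) x 10 mm with an upright lug in the middle, 28 (x) x 16 (y) mm, round-topped with a cross bore (axis along y), top 45 mm above the underside. Origin: centre of the underside; z up through the lug. Same either way round. Grip the lug across its 16 mm.
- bracket_3: Plain, undrilled steel lug bracket, about 0.3 kg, may be absent; starts on the bench: flange 110 (x) x 46 (y) x 10 mm with an upright lug in the middle, 28 (x) x 16 (y) mm, round-topped with a cross bore (axis along y), top 45 mm above the underside. Origin: centre of the underside; z up through the lug. Same either way round. Grip the lug across its 16 mm.
- drilled_1: Finished bracket, may be absent: the same part and size as bracket_1, but with four 11 mm holes drilled in its flange, two at each end. Starts seated in bay 1.
- drilled_2: Finished bracket, may be absent: the same part and size as bracket_1, but with four 11 mm holes drilled in its flange, two at each end. Starts seated in bay 2.
- drilled_3: Finished bracket, may be absent: the same part and size as bracket_1, but with four 11 mm holes drilled in its flange, two at each end. Starts seated in bay 3.
- tray: Low dark steel tray fixed to the bench between the robot and the fixture: 80 (x) x 264 (y) mm outside, walls 3 mm thick, 15 mm high. Room for two brackets end to end along y. Origin: centre of its underside.
- tray_in (a point): Centre of the tray's floor, on its upper face (3 mm above the bench); axes as the tray.
- stone: Bystander, grey sharpening stone 150 x 45 x 26 mm; lies loose on the bench and is to be left alone.
- brush: Bystander, bristle bench brush 175 x 45 x 63 mm; lies loose on the bench and is to be left alone.
- chisel: Bystander, wooden-handled chisel, 223 mm long; lies loose on the bench and is to be left alone.
- file_half: Bystander, file with orange handle, 291 mm long; lies loose on the bench and is to be left alone.
Mind the look-alikes: they are no part of the job. Leave any orange look-alike of the drilled_2 alone.

How it is judged (in metres and radians):
At the end, for the whole second after the job is handed in: All drilled brackets lie flat on the tray floor. All plain brackets lie flat, each in a bay of its own, within 3 mm of fully home against back stop and side rail, square and upright within 0.06 rad, at rest, with that bay's eccentric pressing on it with over 2 N (((x of bracket_1 in the frame of bay_1 between -0.003 and 0.003 m and y of bracket_1 in the frame of bay_1 between -0.003 and 0.003 m and z of bracket_1 in the frame of bay_1 between -0.003 and 0.003 m and angle between the x axis of bracket_1 and the x axis of fixture, either way round below 0.06 rad and angle between bracket_1's own z axis and vertical below 0.06 rad and contact force between cam_1_c0 and bracket_1 above 2 N) or (x of bracket_1 in the frame of bay_2 between -0.003 and 0.003 m and y of bracket_1 in the frame of bay_2 between -0.003 and 0.003 m and z of bracket_1 in the frame of bay_2 between -0.003 and 0.003 m and angle between the x axis of bracket_1 and the x axis of fixture, either way round below 0.06 rad and angle between bracket_1's own z axis and vertical below 0.06 rad and contact force between cam_2_c0 and bracket_1 above 2 N) or (x of bracket_1 in the frame of bay_3 between -0.003 and 0.003 m and y of bracket_1 in the frame of bay_3 between -0.003 and 0.003 m and z of bracket_1 in the frame of bay_3 between -0.003 and 0.003 m and angle between the x axis of bracket_1 and the x axis of fixture, either way round below 0.06 rad and angle between bracket_1's own z axis and vertical below 0.06 rad and contact force between cam_3_c0 and bracket_1 above 2 N)) and ((x of bracket_2 in the frame of bay_1 between -0.003 and 0.003 m and y of bracket_2 in the frame of bay_1 between -0.003 and 0.003 m and z of bracket_2 in the frame of bay_1 between -0.003 and 0.003 m and angle between the x axis of bracket_2 and the x axis of fixture, either way round below 0.06 rad and angle between bracket_2's own z axis and vertical below 0.06 rad and contact force between cam_1_c0 and bracket_2 above 2 N) or (x of bracket_2 in the frame of bay_2 between -0.003 and 0.003 m and y of bracket_2 in the frame of bay_2 between -0.003 and 0.003 m and z of bracket_2 in the frame of bay_2 between -0.003 and 0.003 m and angle between the x axis of bracket_2 and the x axis of fixture, either way round below 0.06 rad and angle between bracket_2's own z axis and vertical below 0.06 rad and contact force between cam_2_c0 and bracket_2 above 2 N) or (x of bracket_2 in the frame of bay_3 between -0.003 and 0.003 m and y of bracket_2 in the frame of bay_3 between -0.003 and 0.003 m and z of bracket_2 in the frame of bay_3 between -0.003 and 0.003 m and angle between the x axis of bracket_2 and the x axis of fixture, either way round below 0.06 rad and angle between bracket_2's own z axis and vertical below 0.06 rad and contact force between cam_3_c0 and bracket_2 above 2 N)) and ((x of bracket_3 in the frame of bay_1 between -0.003 and 0.003 m and y of bracket_3 in the frame of bay_1 between -0.003 and 0.003 m and z of bracket_3 in the frame of bay_1 between -0.003 and 0.003 m and angle between the x axis of bracket_3 and the x axis of fixture, either way round below 0.06 rad and angle between bracket_3's own z axis and vertical below 0.06 rad and contact force between cam_1_c0 and bracket_3 above 2 N) or (x of bracket_3 in the frame of bay_2 between -0.003 and 0.003 m and y of bracket_3 in the frame of bay_2 between -0.003 and 0.003 m and z of bracket_3 in the frame of bay_2 between -0.003 and 0.003 m and angle between the x axis of bracket_3 and the x axis of fixture, either way round below 0.06 rad and angle between bracket_3's own z axis and vertical below 0.06 rad and contact force between cam_2_c0 and bracket_3 above 2 N) or (x of bracket_3 in the frame of bay_3 between -0.003 and 0.003 m and y of bracket_3 in the frame of bay_3 between -0.003 and 0.003 m and z of bracket_3 in the frame of bay_3 between -0.003 and 0.003 m and angle between the x axis of bracket_3 and the x axis of fixture, either way round below 0.06 rad and angle between bracket_3's own z axis and vertical below 0.06 rad and contact force between cam_3_c0 and bracket_3 above 2 N)) and linear speed of each of bracket_1, bracket_2, bracket_3, drilled_1, drilled_2, drilled_3 below 0.01 m/s and x of drilled_1 in the frame of tray_in between -0.03 and 0.03 m and y of drilled_1 in the frame of tray_in between -0.11 and 0.11 m and z of drilled_1 in the frame of tray_in between -0.003 and 0.003 m and angle between each of drilled_1, drilled_2, drilled_3's own z axis and vertical below 0.06 rad and x of drilled_2 in the frame of tray_in between -0.03 and 0.03 m and y of drilled_2 in the frame of tray_in between -0.11 and 0.11 m and z of drilled_2 in the frame of tray_in between -0.003 and 0.003 m and x of drilled_3 in the frame of tray_in between -0.03 and 0.03 m and y of drilled_3 in the frame of tray_in between -0.11 and 0.11 m and z of drilled_3 in the frame of tray_in between -0.003 and 0.003 m); the robot touches nothing.
It fails at once if the stone is pushed more than 4 cm from where it lay (distance of stone from where it was at the start of the episode above 0.04 m).
It fails at once if the brush is pushed more than 4 cm from where it lay (distance of brush from where it was at the start of the episode above 0.04 m).
It fails at once if the chisel is pushed more than 4 cm from where it lay (distance of chisel from where it was at the start of the episode above 0.04 m).
It fails at once if the file is pushed more than 4 cm from where it lay (distance of file_half from where it was at the start of the episode above 0.04 m).
Of bracket_1, bracket_2, bracket_3 only 2 to 3 are there at a start; the rules pass over those that are not, and their reading is None.
Of drilled_1, drilled_2, drilled_3 only 1 to 2 are there at a start; the rules pass over those that are not, and their reading is None.
At some moment in a run one of bracket_1, bracket_2, bracket_3 may be knocked a few centimetres aside while the robot is not near it.
Once in a run the grip may slacken for a moment while it holds something.
It also fails if it takes over 210 s, if anything falls off the work surface, if the arm or the gripper's body presses on something with over 40 N, if the wrist force passes 120 N, or if a joint passes its speed limit or range.

ROBOT

A 6-joint arm with a two-finger parallel gripper is mounted at the origin on a cart in front of the work surface, level with it; the furniture and walls round the work are solid. World frame = base frame: x ahead of the robot, y to its left, z up, the work surface at z = 0. Lengths are in m, angles in degrees, forces in N, time in s.
With the tool pointing down it reaches from about 0.35 to 0.875 m from the base axis. Payload 4.2 kg.
Tool frame: the origin (TCP) lies on the centre line of the jaws, within the pads' length; the fingertips stand 25 mm ahead of it and the grasp point (between the pads) lies 6 mm ahead of it; z points along the fingers, y is the line along which they close (so a half turn about z gives the same grasp; the last joint's range is limited). The gripper opens to 87 mm and grips with 3 to 60 N. Pads are 19 mm wide; open, the fingers measure 117 mm over their backs; the gripper's body (75 mm by 190 mm) begins 51 mm behind the grasp point.
Start: joints at [-49.584, 22.042, 0.453, 0, -68.411, -14.817], TCP at [0.27, -0.564, 0.248] pointing down, gripper open.
Joint ranges: [-179.83, 179.83], [-69.29, 118.12], [-61.27, 80.66], [-181.25, 117.63], [-171.15, -9.14], [-177.46, 177.46]. Speed limits (degrees/s): [159.86, 159.86, 180, 180, 180, 180].

INTERFACE

Orientations are given as a 3x3 rotation matrix whose columns are the frame's x, y, z axes.
In Python, from station import r gives the robot as it stands.
- The arm moves only by the tool move_arm, never from a script. Its argument "series" is a list of rows, each an object with "grip": the opening, from 0 (shut) to 1 (fully open); "xyz": the shift along the tool's x, y, z in mm, a list of three; "angular": the turn, a rotation vector about the tool's x, y, z in rad, a list of three. A call has 1 to 10 rows; each row is the pose to reach, as a shift and turn from the pose commanded when the call began, along the tool's axes at that moment; what a row does not reach only later rows make up. A row lasts 1/10 s, in which the tool goes at most 50 mm and 8.59 degrees, less where a joint would pass 70% of its speed; a pose out of reach is approached as far as the arm can. A call with a gripper value outside its range is refused whole. The fingers move at their own pace and stop on an object; the grip force is fixed at half the most. Time passes only in rows, so rows that repeat a pose let the fingers close. It gives the time, the measured TCP pose, the force, the opening and the grip force at its end, in the units of the state.
- r.sense(): the state, without advancing time (a new reading comes with each control period).
- r.capture(name): name is "side" or "top"; returns a dict with "img" (384x512x3 uint8, red, green, blue), "camera_matrix" (3x3 intrinsics, pixels), "k1" (the pictures are not rectified: a ray, as slopes to the right and down, at radius r is drawn at 1 + k1 r^2 times it, then the intrinsics apply), "rvec" (rotation vector, rad) and "tvec" (3), from world to camera coordinates, as OpenCV has them. Camera axes: x right, y down, z forward; pixel columns grow to the right and rows downward; lengths in m; the calibration is good to about 2 mm. A picture is of the moment at which its call begins. There is no depth.
- r.finish_job(): hands the job in; it is judged then, once.
The state is a dict: "time_s": time; "joints": joint angles; "joint_velocities": joint speeds; "effort": joint torques, N m; "tcp_pos": TCP position; "ee_rot": TCP orientation; "wrist_force": force on the tool from outside, world axes, zero at the start; "moment": the same for the moment, N m; "gripper_width": opening from 0.0 (shut) to 1.0 (fully open); "gripper_force": force on a finger pad.
Only numpy, scipy, OpenCV 4.12 (cv2) and the standard library are available. Lean on these libraries where they do the work, as an engineer would, in place of code of your own. Each camera call takes 0.05 s, during which the arm holds its last target. There are 200 camera calls.

## Working session

There is one attempt and no reset: what is moved stays moved. The work goes in short steps, Python scripts to look and compute and a tool call to move; the robot and the scene stay as the last step left them, time stands still between calls to the robot, and variables do not carry over. Pictures are saved under pics/ and viewed, at most 14 in all, crops included, and the job is handed in when it is done.

Besides the shell and the picture viewer there is one more tool, called after ">>>" by a JSON object that holds its "name" and its "arguments", one argument or row to a line. move_arm: Moves the arm, as the interface text tells. Its arguments: {"type":"object","properties":{"series":{"type":"array"}},"required":["series"]}

```bash
ls; mkdir -p pics; cat > h.py <<'E'
import numpy as np, cv2
from station import r
def cap(n):
    c=r.capture(n); c['R']=cv2.Rodrigues(np.array(c['rvec'],float))[0]; c['t']=np.array(c['tvec'],float).ravel(); c['K']=np.array(c['camera_matrix'],float); return c
def ray(c,uv,z):
    u=np.array(uv,float).reshape(-1,2); K=c['K']
    d=np.c_[(u[:,0]-K[0,2])/K[0,0],(u[:,1]-K[1,2])/K[1,1]]; s=d.copy()
    for _ in range(20): s=d/(1+c['k1']*(s**2).sum(1,keepdims=True))
    w=np.c_[s,np.ones(len(s))]@c['R']; o=-c['R'].T@c['t']
    return o+w*((z-o[2])/w[:,2])[:,None]
def proj(c,P):
    p=np.atleast_2d(P)@c['R'].T+c['t']; s=p[:,:2]/p[:,2:]; s=s*(1+c['k1']*(s**2).sum(1,keepdims=True))
    return s@c['K'][:2,:2].T+c['K'][:2,2]
def save(c,f,box=None,k=1):
    im=c['img'][...,::-1]
    if box: im=im[box[1]:box[3],box[0]:box[2]]
    cv2.imwrite('pics/'+f,cv2.resize(im,None,fx=k,fy=k,interpolation=cv2.INTER_CUBIC))
E
python3 - <<'E'
from h import *
for n in('top','side'):
    c=cap(n); save(c,n+'0.png',k=1.5); np.save(n+'0.npy',c,allow_pickle=True); print(n,-c['R'].T@c['t'],c['K'][0,0],c['k1'])
s=r.sense();print(s['tcp_pos'],s['ee_rot'],s['time_s'],s['wrist_force'])
E
```

```text
pics
top [ 0.42129556 -0.07744703  1.20066002] 446.5783962191348 -0.10846587970684221
side [-0.57941771 -0.08902372  0.97895295] 462.1496886150607 -0.17486555222461267
[ 0.26983305 -0.56321628  0.24657214] [[-9.01912197e-01 -4.31918294e-01 -9.88397648e-04]
 [-4.31919397e-01  9.01910594e-01  1.70744586e-03]
 [ 1.53969206e-04  1.96687437e-03 -9.99998054e-01]] 0.1 [0.16597586 0.20751568 0.06310785]
```

View pics/top0.png

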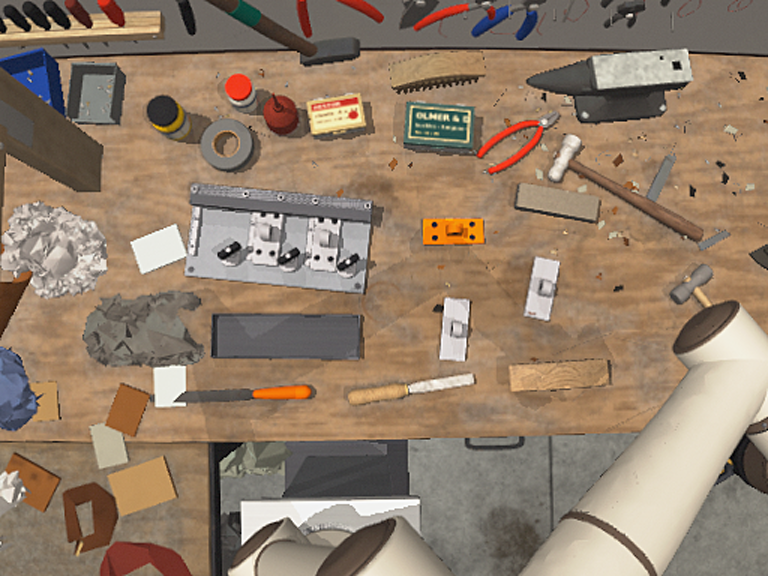

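View pics/side0.png

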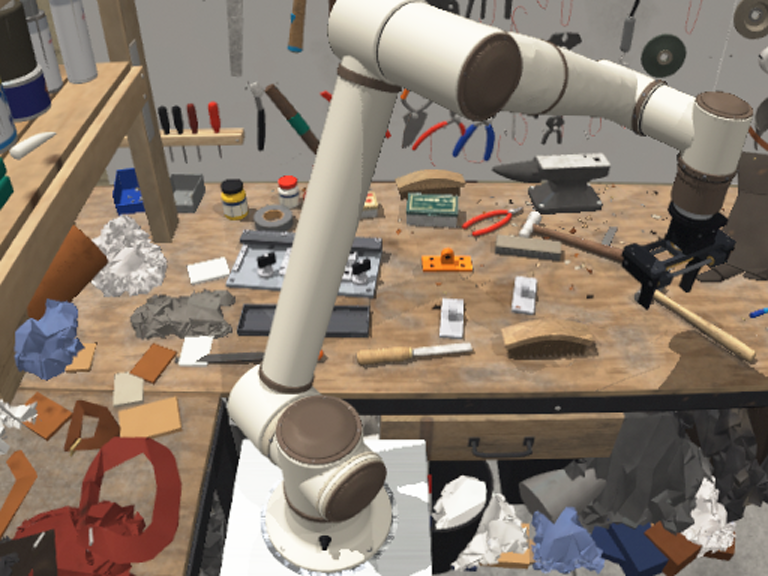

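Both views show the fixture with brackets in bays 2 and 3 and bay 1 empty. In top view at 1.5x:

- **Drilled brackets:** (265,238) and (323,243).
- **Plain candidates:** (455,329) and (542,288).
- **Look-alikes:** orange drilled bracket (455,231), white papers (158,248) and (170,385). All are to be left alone.
- **Tray:** (287,336).
- **File, chisel, brush and stone:** (245,394), (410,388), (559,375) and (557,202).

Next is a close crop to check the choice.

```bash
python3 - <<'E'
from h import *
c=np.load('top0.npy',allow_pickle=True).item()
a=c['img'][115:245,120:260][...,::-1]; b=c['img'][115:245,275:385][...,::-1]
cv2.imwrite('pics/crop1.png',cv2.resize(np.hstack([a,b]),None,fx=3.2,fy=3.2,interpolation=cv2.INTER_CUBIC))
hsv=cv2.cvtColor(c['img'],cv2.COLOR_RGB2HSV)
m=((hsv[...,1]<40)&(hsv[...,2]>150)).astype(np.uint8)
m[:, :270]=0; m[:150]=0; m[250:]=0; m[:,400:]=0
n,l,st,ce=cv2.connectedComponentsWithStats(m)
for i in range(1,n):
    if st[i,4]>200:
        ct=max(cv2.findContours((l==i).astype(np.uint8),0,2)[0],key=cv2.contourArea)
        bx=cv2.boxPoints(cv2.minAreaRect(ct)); P=ray(c,bx,.01); print(st[i],bx.round(1).tolist()); print(P.round(4)[:,:2].tolist(),P.mean(0).round(4),np.linalg.norm(P-np.roll(P,1,0),axis=1).round(3))
d=((hsv[...,2]<90)).astype(np.uint8); d[:200]=0;d[245:]=0;d[:,:139]=0;d[:,246:]=0
ct=max(cv2.findContours(d,0,2)[0],key=cv2.contourArea); bx=cv2.boxPoints(cv2.minAreaRect(ct));P=ray(c,bx,.015);print('tray',bx.tolist(),P.round(4)[:,:2].tolist(),P.mean(0),np.linalg.norm(P-np.roll(P,1,0),axis=1))
k=((hsv[...,2]<50)).astype(np.uint8); k[:155]=0;k[185:]=0;k[:,:140]=0;k[:,245:]=0
n,l,st,ce=cv2.connectedComponentsWithStats(k)
for i in range(1,n):
    if st[i,4]>25: print('knob',st[i],ce[i].round(1),ray(c,ce[i],.055).round(4))
E
```

```text
[349 171  24  43 622] [[348.79998779296875, 210.3000030517578], [356.3999938964844, 170.5], [373.20001220703125, 173.6999969482422], [365.5, 213.5]]
[[0.4691, -0.3535], [0.5766, -0.3783], [0.5673, -0.4244], [0.4596, -0.3991]] [ 0.5181 -0.3888  0.01  ] [0.047 0.11  0.047 0.111]
[293 198  20  43 657] [[292.5, 239.0], [296.1000061035156, 197.6999969482422], [313.0, 199.1999969482422], [309.3999938964844, 240.5]]
[[0.395, -0.1997], [0.505, -0.2118], [0.5003, -0.2574], [0.3903, -0.245]] [ 0.4477 -0.2285  0.01  ] [0.046 0.111 0.046 0.111]
tray [[141.0, 209.0], [190.0, 209.0], [190.0, 239.0], [141.0, 239.0]] [[0.4805, 0.2024], [0.4788, 0.0715], [0.3994, 0.0719], [0.4009, 0.2022]] [0.43989811 0.13702064 0.015     ] [0.07957098 0.13092736 0.07935251 0.13031449]
knob [145 161  15  12  59] [152.4 167.1] [[0.5867 0.1639 0.055 ]]
knob [185 165  15  11  57] [192.6 170.6] [[0.5761 0.0595 0.055 ]]
knob [225 169  14  11  54] [231.9 174.6] [[ 0.5642 -0.0421  0.055 ]]
```

View pics/crop1.png

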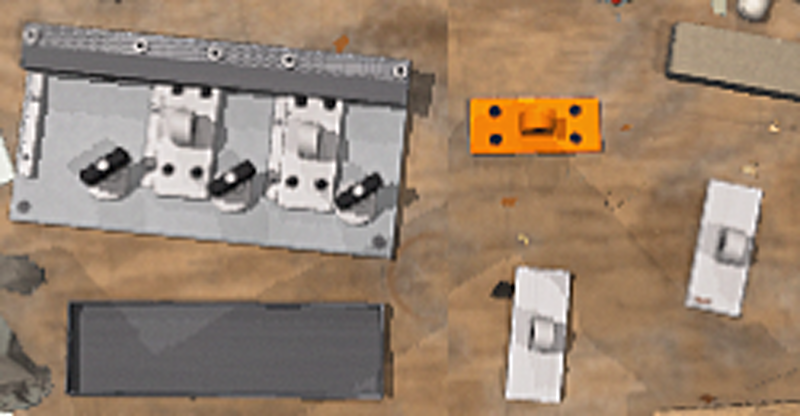

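The crop confirms four-hole drilled brackets in bays 2 and 3, and two plain ones on the bench to the right. The orange one is left alone. Next I refine the fixture and tray poses and plan the first move.

```bash
cat >> h.py <<'E'
YF=-6.2
def rot(a): a=np.radians(a); return np.array([[np.cos(a),-np.sin(a)],[np.sin(a),np.cos(a)]])
def plan(*wps):
    "waypoints (x,y,z,yaw of tool x, deg): prints tool-axis shifts mm and turn about tool z, from the present pose"
    s=r.sense(); R=np.array(s['ee_rot']); p=np.array(s['tcp_pos']); y0=np.degrees(np.arctan2(R[1,0],R[0,0]))
    print('t',round(s['time_s'],1),'p',p.round(4),'yaw',y0.round(1),'F',np.round(s['wrist_force'],1),'grip',round(s['gripper_width'],3),round(s['gripper_force'],1),'j',np.round(s['joints'],0))
    R0=np.c_[np.r_[R[:2,0],0]/np.hypot(*R[:2,0]),np.r_[R[1,0],-R[0,0],0]/np.hypot(*R[:2,0]),[0,0,-1]]
    for w in wps:
        d=R0.T@(np.array(w[:3])-p)*1000; print(d.round(1), 'turn z', np.radians(-(w[3]-y0)).round(3))
def bay(n,x=0,y=0):
    "point in bay frame (mm) to world xy"
    return B2+rot(YF)@np.array([x,y+104*(2-n)])/1000
B2=np.array([.6204,.1008])
E
python3 - <<'E'
from h import *
c=np.load('top0.npy',allow_pickle=True).item()
f=lambda x,y:(x/3.2+120,y/3.2+115)
P=ray(c,[f(10,222),f(393,258)],.012); print('plate',P.round(4)); d=P[1]-P[0]; print(np.degrees(np.arctan2(d[0],-d[1])),np.linalg.norm(d))
v=-d/np.linalg.norm(d); u=np.array([v[1],-v[0],0]); print('orig',P.mean(0)+.088*u)
print('lugs z.052',ray(c,[f(178,122),f(308,137)],.052).round(4),bay(2),bay(3))
T=ray(c,[f(68,303),f(384,304),f(390,394),f(68,396)],.015);print('tray',T.round(4)[:,:2],T.mean(0))
k2=bay(2,-40,-45);k3=bay(3,-40,-45);print(k2,k3)
plan((*k3,.20,-58),(*k3,.08,-58))
E
```

```text
plate [[ 0.5474  0.252   0.012 ]
 [ 0.5126 -0.0692  0.012 ]]
-6.189959141076355 0.32309074439084506
orig [0.61750248 0.08190751 0.012     ]
lugs z.052 [[ 0.623   0.104   0.052 ]
 [ 0.609  -0.0018  0.052 ]] [0.6204 0.1008] [ 0.60916807 -0.0025917 ]
tray [[ 0.4787  0.2017]
 [ 0.4742 -0.0612]
 [ 0.3997 -0.0652]
 [ 0.4016  0.2016]] [0.43854628 0.0692213  0.015     ]
[0.57577399 0.06038318] [ 0.56454206 -0.04300852]
t 0.1 p [ 0.2698 -0.5632  0.2466] yaw -154.4 F [0.2 0.2 0.1] grip 1.001 0.0 j [-50.  22.   0.  -0. -68. -15.]
[-490.5  341.9   46.6] turn z -1.683
[-490.5  341.9  166.6] turn z -1.683
```

>>> {"name": "move_arm", "arguments": {
  "series": [
    {"grip":0.5,"xyz":[-49,34,0],"angular":[0,0,-0.14]},
    {"grip":0.4,"xyz":[-90,63,0],"angular":[0,0,-0.28]},
    {"grip":0.35,"xyz":[-131,91,0],"angular":[0,0,-0.42]},
    {"grip":0.35,"xyz":[-172,120,0],"angular":[0,0,-0.56]},
    {"grip":0.35,"xyz":[-213,148,0],"angular":[0,0,-0.7]},
    {"grip":0.35,"xyz":[-254,177,0],"angular":[0,0,-0.84]},
    {"grip":0.35,"xyz":[-295,205,0],"angular":[0,0,-0.98]},
    {"grip":0.35,"xyz":[-336,234,0],"angular":[0,0,-1.12]},
    {"grip":0.35,"xyz":[-370,258,10],"angular":[0,0,-1.26]},
    {"grip":0.35,"xyz":[-400,279,20],"angular":[0,0,-1.4]}
  ]
}}

```text
time_s: 1.1
tcp_pos: [0.5112, -0.1367, 0.2275]
ee_rot: [[0.279, -0.96, 0.001], [-0.96, -0.279, 0.0], [0.0, -0.001, -1.0]]
wrist_force: [0.7, -0.7, 0.4]
gripper_width: 0.353
gripper_force: 0.0
```

```bash
python3 - <<'E'
from h import *
k3=bay(3,-40,-45)
plan((*k3,.11,-58),(*k3,.052,-58))
E
```

```text
t 1.1 p [ 0.5112 -0.1367  0.2275] yaw -73.8 F [ 0.7 -0.7  0.4] grip 0.353 0.0 j [  3.  14. -15.  -0. -62.  14.]
[-75.1 -77.4 117.5] turn z -0.275
[-75.1 -77.4 175.5] turn z -0.275
```

>>> {"name": "move_arm", "arguments": {
  "series": [
    {"grip":0.35,"xyz":[-25,-26,20],"angular":[0,0,-0.12]},
    {"grip":0.35,"xyz":[-50,-52,45],"angular":[0,0,-0.275]},
    {"grip":0.35,"xyz":[-75,-77,75],"angular":[0,0,-0.275]},
    {"grip":0.35,"xyz":[-75,-77,110],"angular":[0,0,-0.275]},
    {"grip":0.35,"xyz":[-75,-77,118],"angular":[0,0,-0.275]},
    {"grip":0.35,"xyz":[-75,-77,118],"angular":[0,0,-0.275]}
  ]
}}

```text
time_s: 1.7
tcp_pos: [0.5628, -0.0464, 0.1081]
ee_rot: [[0.523, -0.852, -0.004], [-0.852, -0.523, -0.001], [-0.001, 0.004, -1.0]]
wrist_force: [-0.6, 0.5, -0.1]
gripper_width: 0.354
gripper_force: 0.0
```

```bash
python3 - <<'E'
from h import *
k3=bay(3,-40,-45)
plan((*k3,.052,-58))
a=cap('top');b=cap('side')
x=cv2.resize(a['img'][115:205,170:290],None,fx=3.2,fy=3.2);y=cv2.resize(b['img'][130:220,150:270],None,fx=3.2,fy=3.2)
cv2.imwrite('pics/k3.png',np.hstack([x,y])[...,::-1])
for c,o in((a,(170,115)),(b,(150,130))): print([((q-o)*3.2).round(0).tolist() for q in proj(c,[[*k3,.059],[*k3,.03],[*bay(3),.057],[*bay(2),.057]])])
E
```

```text
t 1.7 p [ 0.5628 -0.0464  0.1081] yaw -58.4 F [-0.6  0.5 -0.1] grip 0.354 0.0 j [ 12.  24. -18.   0. -48.  20.]
[-2.  -3.3 56.1] turn z -0.008
[[199.0, 190.0], [200.0, 194.0], [149.0, 136.0], [21.0, 124.0]]
[[292.0, 140.0], [292.0, 163.0], [253.0, 114.0], [153.0, 108.0]]
```

View pics/k3.png

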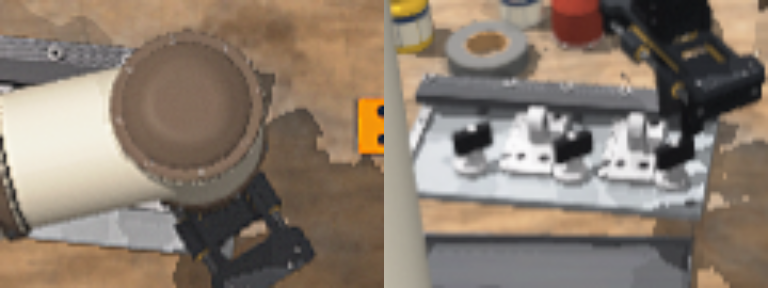

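The side crop shows knob 3 at (292,152), matching the prediction, with the gripper above it. I'll lower and grip it.

>>> {"name": "move_arm", "arguments": {
  "series": [
    {"grip":0.35,"xyz":[-2,-3,20],"angular":[0,0,0]},
    {"grip":0.35,"xyz":[-2,-3,40],"angular":[0,0,0]},
    {"grip":0.35,"xyz":[-2,-3,53],"angular":[0,0,0]},
    {"grip":0.35,"xyz":[-2,-3,56],"angular":[0,0,0]},
    {"grip":0,"xyz":[-2,-3,56],"angular":[0,0,0]},
    {"grip":0,"xyz":[-2,-3,56],"angular":[0,0,0]},
    {"grip":0,"xyz":[-2,-3,56],"angular":[0,0,0]},
    {"grip":0,"xyz":[-2,-3,56],"angular":[0,0,0]}
  ]
}}

```text
time_s: 2.6
tcp_pos: [0.5682, -0.0418, 0.0548]
ee_rot: [[0.524, -0.852, 0.007], [-0.852, -0.524, 0.001], [0.002, -0.007, -1.0]]
wrist_force: [4.3, 2.7, -2.5]
gripper_width: 0.18
gripper_force: 30.0
```

>>> {"name": "move_arm", "arguments": {
  "series": [
    {"grip":0,"xyz":[0,-2,0],"angular":[0,0,0]},
    {"grip":0,"xyz":[0,-3,0],"angular":[0,0,0]},
    {"grip":0,"xyz":[0,-3,0],"angular":[0,0,0]}
  ]
}}

```text
time_s: 2.9
tcp_pos: [0.5684, -0.0416, 0.0546]
ee_rot: [[0.524, -0.852, 0.001], [-0.852, -0.524, -0.001], [0.001, -0.0, -1.0]]
wrist_force: [1.2, -0.6, 5.5]
gripper_width: 0.178
gripper_force: 30.0
```

>>> {"name": "move_arm", "arguments": {
  "series": [
    {"grip":0,"xyz":[0,0,0],"angular":[0,0,-0.1]},
    {"grip":0,"xyz":[0,0,0],"angular":[0,0,-0.2]},
    {"grip":0,"xyz":[0,0,0],"angular":[0,0,-0.3]},
    {"grip":0,"xyz":[0,0,0],"angular":[0,0,-0.4]},
    {"grip":0,"xyz":[0,0,0],"angular":[0,0,-0.5]},
    {"grip":0,"xyz":[0,0,0],"angular":[0,0,-0.5]}
  ]
}}

```text
time_s: 3.5
tcp_pos: [0.5692, -0.0408, 0.0547]
ee_rot: [[0.868, -0.497, 0.003], [-0.497, -0.868, 0.001], [0.003, -0.002, -1.0]]
wrist_force: [1.8, 2.0, 5.8]
gripper_width: 0.179
gripper_force: 30.0
```

>>> {"name": "move_arm", "arguments": {
  "series": [
    {"grip":0,"xyz":[0,0,0],"angular":[0,0,-0.1]},
    {"grip":0,"xyz":[0,0,0],"angular":[0,0,-0.2]},
    {"grip":0,"xyz":[0,0,0],"angular":[0,0,-0.3]},
    {"grip":0,"xyz":[0,0,0],"angular":[0,0,-0.4]},
    {"grip":0,"xyz":[0,0,0],"angular":[0,0,-0.43]},
    {"grip":0,"xyz":[0,0,0],"angular":[0,0,-0.43]}
  ]
}}

```text
time_s: 4.1
tcp_pos: [0.5695, -0.0399, 0.0547]
ee_rot: [[0.996, -0.091, 0.004], [-0.091, -0.996, 0.002], [0.004, -0.002, -1.0]]
wrist_force: [2.6, 5.2, 6.1]
gripper_width: 0.178
gripper_force: 30.0
```

>>> {"name": "move_arm", "arguments": {
  "series": [
    {"grip":0.35,"xyz":[0,0,0],"angular":[0,0,0]},
    {"grip":0.35,"xyz":[0,0,0],"angular":[0,0,0]},
    {"grip":0.35,"xyz":[0,0,0],"angular":[0,0,0]},
    {"grip":0.35,"xyz":[0,0,-25],"angular":[0,0,0]},
    {"grip":0.35,"xyz":[0,0,-60],"angular":[0,0,0]},
    {"grip":0.35,"xyz":[0,0,-60],"angular":[0,0,0]}
  ]
}}

```text
time_s: 4.7
tcp_pos: [0.57, -0.0414, 0.1174]
ee_rot: [[0.996, -0.09, 0.007], [-0.09, -0.996, 0.0], [0.007, -0.001, -1.0]]
wrist_force: [0.8, -0.1, -0.4]
gripper_width: 0.345
gripper_force: 0.0
```

```bash
sed -i 's/^B2=.*/B2=np.array([.6228,.1038])/' h.py; python3 - <<'E'
from h import *
print(bay(3),bay(3,-40,-45))
plan((*bay(3),.11,-6.2),(*bay(3),.052,-6.2))
E
```

```text
[6.11568067e-01 4.08299747e-04] [ 0.56694206 -0.04000852]
t 4.7 p [ 0.57   -0.0414  0.1174] yaw -5.2 F [ 0.8 -0.1 -0.4] grip 0.345 0.0 j [ 12.  24. -17.   0. -48.  73.]
[ 37.6 -45.4   7.4] turn z 0.018
[ 37.6 -45.4  65.4] turn z 0.018
```

>>> {"name": "move_arm", "arguments": {
  "series": [
    {"grip":0.35,"xyz":[19,-23,0],"angular":[0,0,0.018]},
    {"grip":0.35,"xyz":[37,-45,10],"angular":[0,0,0.018]},
    {"grip":0.35,"xyz":[38,-45,25],"angular":[0,0,0.018]},
    {"grip":0.35,"xyz":[38,-45,45],"angular":[0,0,0.018]},
    {"grip":0.35,"xyz":[38,-45,60],"angular":[0,0,0.018]},
    {"grip":0.35,"xyz":[38,-45,65],"angular":[0,0,0.018]},
    {"grip":0.35,"xyz":[38,-45,65],"angular":[0,0,0.018]}
  ]
}}

```text
time_s: 5.4
tcp_pos: [0.6086, -0.0002, 0.0479]
ee_rot: [[0.994, -0.108, -0.003], [-0.108, -0.994, -0.001], [-0.003, 0.001, -1.0]]
wrist_force: [-0.5, 0.4, 0.5]
gripper_width: 0.348
gripper_force: 0.0
```

>>> {"name": "move_arm", "arguments": {
  "series": [
    {"grip":0,"xyz":[0,0,0],"angular":[0,0,0]},
    {"grip":0,"xyz":[0,0,0],"angular":[0,0,0]},
    {"grip":0,"xyz":[0,0,0],"angular":[0,0,0]},
    {"grip":0,"xyz":[0,0,0],"angular":[0,0,0]},
    {"grip":0,"xyz":[0,0,0],"angular":[0,0,0]}
  ]
}}

```text
time_s: 5.9
tcp_pos: [0.6096, 0.0003, 0.0484]
ee_rot: [[0.994, -0.108, -0.001], [-0.108, -0.994, 0.0], [-0.001, 0.0, -1.0]]
wrist_force: [-0.6, 0.3, -0.6]
gripper_width: 0.183
gripper_force: 30.0
```

>>> {"name": "move_arm", "arguments": {
  "series": [
    {"grip":0,"xyz":[-3,1,0],"angular":[0,0,0]},
    {"grip":0,"xyz":[-8,1.5,0],"angular":[0,0,0]},
    {"grip":0,"xyz":[-16,1.5,0],"angular":[0,0,0]},
    {"grip":0,"xyz":[-26,1.5,0],"angular":[0,0,0]},
    {"grip":0,"xyz":[-35,1.5,0],"angular":[0,0,0]},
    {"grip":0,"xyz":[-40,1.5,0],"angular":[0,0,0]},
    {"grip":0,"xyz":[-40,1.5,-10],"angular":[0,0,0]},
    {"grip":0,"xyz":[-40,1.5,-30],"angular":[0,0,0]},
    {"grip":0,"xyz":[-40,1.5,-70],"angular":[0,0,0]},
    {"grip":0,"xyz":[-40,1.5,-90],"angular":[0,0,0]}
  ]
}}

```text
time_s: 6.9
tcp_pos: [0.5713, 0.0032, 0.1421]
ee_rot: [[0.994, -0.107, 0.005], [-0.107, -0.994, 0.0], [0.005, -0.001, -1.0]]
wrist_force: [0.9, 0.2, -3.4]
gripper_width: 0.18
gripper_force: 30.0
```

```bash
python3 - <<'E'
from h import *
plan((.4385,.006,.14,-90.8),(.4385,.006,.041,-90.8))
E
```

```text
t 6.9 p [0.5713 0.0032 0.1421] yaw -6.1 F [ 0.9  0.2 -3.4] grip 0.18 30.0 j [ 17.  22. -16.   0. -52.  67.]
[-132.4   11.4    2.1] turn z 1.478
[-132.4   11.4  101.1] turn z 1.478
```

>>> {"name": "move_arm", "arguments": {
  "series": [
    {"grip":0,"xyz":[-15,1,0],"angular":[0,0,0.12]},
    {"grip":0,"xyz":[-35,3,0],"angular":[0,0,0.26]},
    {"grip":0,"xyz":[-55,5,0],"angular":[0,0,0.4]},
    {"grip":0,"xyz":[-75,7,0],"angular":[0,0,0.55]},
    {"grip":0,"xyz":[-95,9,0],"angular":[0,0,0.7]},
    {"grip":0,"xyz":[-110,11,0],"angular":[0,0,0.85]},
    {"grip":0,"xyz":[-125,11,0],"angular":[0,0,1.0]},
    {"grip":0,"xyz":[-132,11,0],"angular":[0,0,1.15]},
    {"grip":0,"xyz":[-132,11,0],"angular":[0,0,1.3]},
    {"grip":0,"xyz":[-132,11,10],"angular":[0,0,1.44]}
  ]
}}

```text
time_s: 7.9
tcp_pos: [0.4383, 0.0066, 0.1303]
ee_rot: [[0.018, -1.0, 0.004], [-1.0, -0.018, 0.001], [-0.001, -0.004, -1.0]]
wrist_force: [0.2, 0.0, -3.9]
gripper_width: 0.182
gripper_force: 30.0
```

```bash
python3 - <<'E'
from h import *
plan((.4385,.006,.08,-90.8),(.4385,.006,.041,-90.8))
E
```

```text
t 7.9 p [0.4383 0.0066 0.1303] yaw -89.0 F [ 0.2  0.  -3.9] grip 0.182 30.0 j [ 22.  12. -34.   0. -44. -21.]
[ 0.6 -0.2 50.3] turn z 0.032
[ 0.6 -0.2 89.3] turn z 0.032
```

>>> {"name": "move_arm", "arguments": {
  "series": [
    {"grip":0,"xyz":[0,0,30],"angular":[0,0,0.03]},
    {"grip":0,"xyz":[0,0,60],"angular":[0,0,0.03]},
    {"grip":0,"xyz":[0,0,78],"angular":[0,0,0.03]},
    {"grip":0,"xyz":[0,0,85],"angular":[0,0,0.03]},
    {"grip":0,"xyz":[0,0,88],"angular":[0,0,0.03]},
    {"grip":0,"xyz":[0,0,90],"angular":[0,0,0.03]},
    {"grip":0,"xyz":[0,0,91],"angular":[0,0,0.03]}
  ]
}}

```text
time_s: 8.6
tcp_pos: [0.4383, 0.0066, 0.0395]
ee_rot: [[-0.006, -1.0, 0.001], [-1.0, 0.006, 0.0], [-0.0, -0.001, -1.0]]
wrist_force: [-6.2, 1.7, 15.9]
gripper_width: 0.179
gripper_force: 30.0
```

>>> {"name": "move_arm", "arguments": {
  "series": [
    {"grip":0.32,"xyz":[0,0,-1],"angular":[0,0,0]},
    {"grip":0.32,"xyz":[0,0,-1],"angular":[0,0,0]},
    {"grip":0.32,"xyz":[0,0,-1],"angular":[0,0,0]},
    {"grip":0.32,"xyz":[0,0,-30],"angular":[0,0,0]},
    {"grip":0.35,"xyz":[0,0,-75],"angular":[0,0,0]},
    {"grip":0.35,"xyz":[0,0,-75],"angular":[0,0,0]}
  ]
}}

```text
time_s: 9.2
tcp_pos: [0.4415, 0.0075, 0.1177]
ee_rot: [[-0.005, -1.0, 0.012], [-1.0, 0.005, 0.003], [-0.003, -0.012, -1.0]]
wrist_force: [1.7, 0.6, 0.3]
gripper_width: 0.344
gripper_force: 0.0
```

```bash
python3 - <<'E'
from h import *
k=bay(2,-40,-45); plan((*k,.11,-58),(*k,.053,-58))
E
```

```text
t 9.2 p [0.4415 0.0075 0.1177] yaw -90.3 F [1.7 0.6 0.3] grip 0.344 0.0 j [ 22.  13. -35.   0. -41. -23.]
[ -56.6 -136.4    7.7] turn z -0.564
[ -56.6 -136.4   64.7] turn z -0.564
```

>>> {"name": "move_arm", "arguments": {
  "series": [
    {"grip":0.35,"xyz":[-18,-45,0],"angular":[0,0,-0.14]},
    {"grip":0.35,"xyz":[-37,-90,0],"angular":[0,0,-0.28]},
    {"grip":0.35,"xyz":[-55,-130,0],"angular":[0,0,-0.42]},
    {"grip":0.35,"xyz":[-57,-137,5],"angular":[0,0,-0.564]},
    {"grip":0.35,"xyz":[-57,-137,8],"angular":[0,0,-0.564]},
    {"grip":0.35,"xyz":[-57,-137,8],"angular":[0,0,-0.564]}
  ]
}}

```text
time_s: 9.8
tcp_pos: [0.5735, 0.0618, 0.1033]
ee_rot: [[0.526, -0.851, -0.003], [-0.851, -0.526, -0.001], [-0.001, 0.003, -1.0]]
wrist_force: [-0.1, 0.2, -0.7]
gripper_width: 0.353
gripper_force: 0.0
```

```bash
python3 - <<'E'
from h import *
k=bay(2,-40,-45); plan((*k,.053,-58))
E
```

```text
t 9.8 p [0.5735 0.0618 0.1033] yaw -58.3 F [-0.1  0.2 -0.7] grip 0.353 0.0 j [ 22.  26. -17.  -0. -48.  10.]
[ 1.2 -4.8 50.3] turn z -0.005
```

>>> {"name": "move_arm", "arguments": {
  "series": [
    {"grip":0.35,"xyz":[1,-4.5,20],"angular":[0,0,0]},
    {"grip":0.35,"xyz":[1,-4.5,38],"angular":[0,0,0]},
    {"grip":0.35,"xyz":[1,-4.5,48],"angular":[0,0,0]},
    {"grip":0.35,"xyz":[1,-4.5,50],"angular":[0,0,0]},
    {"grip":0,"xyz":[1,-4.5,50],"angular":[0,0,0]},
    {"grip":0,"xyz":[1,-4.5,50],"angular":[0,0,0]},
    {"grip":0,"xyz":[1,-4.5,50],"angular":[0,0,0]},
    {"grip":0,"xyz":[1,-4.5,50],"angular":[0,0,0]}
  ]
}}

```text
time_s: 10.6
tcp_pos: [0.5792, 0.0637, 0.0554]
ee_rot: [[0.529, -0.849, 0.0], [-0.849, -0.529, -0.0], [0.0, -0.0, -1.0]]
wrist_force: [-1.0, -1.3, 3.2]
gripper_width: 0.171
gripper_force: 30.0
```

>>> {"name": "move_arm", "arguments": {
  "series": [
    {"grip":0,"xyz":[0,0,0],"angular":[0,0,-0.1]},
    {"grip":0,"xyz":[0,0,0],"angular":[0,0,-0.2]},
    {"grip":0,"xyz":[0,0,0],"angular":[0,0,-0.3]},
    {"grip":0,"xyz":[0,0,0],"angular":[0,0,-0.4]},
    {"grip":0,"xyz":[0,0,0],"angular":[0,0,-0.5]},
    {"grip":0,"xyz":[0,0,0],"angular":[0,0,-0.5]}
  ]
}}

```text
time_s: 11.2
tcp_pos: [0.5793, 0.0638, 0.0554]
ee_rot: [[0.871, -0.492, 0.0], [-0.492, -0.871, -0.0], [0.0, -0.0, -1.0]]
wrist_force: [-2.4, -0.7, 5.8]
gripper_width: 0.168
gripper_force: 30.0
```

Well centred. I'll finish opening, release, and rise.

>>> {"name": "move_arm", "arguments": {
  "series": [
    {"grip":0,"xyz":[0,0,0],"angular":[0,0,-0.1]},
    {"grip":0,"xyz":[0,0,0],"angular":[0,0,-0.2]},
    {"grip":0,"xyz":[0,0,0],"angular":[0,0,-0.3]},
    {"grip":0,"xyz":[0,0,0],"angular":[0,0,-0.4]},
    {"grip":0,"xyz":[0,0,0],"angular":[0,0,-0.43]},
    {"grip":0,"xyz":[0,0,0],"angular":[0,0,-0.43]}
  ]
}}

```text
time_s: 11.8
tcp_pos: [0.5793, 0.0639, 0.0554]
ee_rot: [[0.996, -0.086, 0.0], [-0.086, -0.996, 0.0], [0.0, -0.0, -1.0]]
wrist_force: [-2.3, -0.0, 5.3]
gripper_width: 0.175
gripper_force: 30.0
```

>>> {"name": "move_arm", "arguments": {
  "series": [
    {"grip":0.35,"xyz":[0,0,0],"angular":[0,0,0]},
    {"grip":0.35,"xyz":[0,0,0],"angular":[0,0,0]},
    {"grip":0.35,"xyz":[0,0,0],"angular":[0,0,0]},
    {"grip":0.35,"xyz":[0,0,-25],"angular":[0,0,0]},
    {"grip":0.35,"xyz":[0,0,-60],"angular":[0,0,0]},
    {"grip":0.35,"xyz":[0,0,-60],"angular":[0,0,0]},
    {"grip":0.35,"xyz":[0,0,-60],"angular":[0,0,0]}
  ]
}}

```text
time_s: 12.5
tcp_pos: [0.5796, 0.0642, 0.1152]
ee_rot: [[0.996, -0.084, 0.002], [-0.084, -0.996, 0.001], [0.002, -0.001, -1.0]]
wrist_force: [-0.8, 0.2, -1.2]
gripper_width: 0.353
gripper_force: 0.0
```

```bash
python3 - <<'E'
from h import *
plan((*bay(2),.11,-6.2),(*bay(2),.05,-6.2))
E
```

```text
t 12.5 p [0.5796 0.0642 0.1152] yaw -4.8 F [-0.8  0.2 -1.2] grip 0.353 0.0 j [ 22.  25. -15.  -0. -49.  63.]
[ 39.7 -43.1   5.2] turn z 0.024
[ 39.7 -43.1  65.2] turn z 0.024
```

>>> {"name": "move_arm", "arguments": {
  "series": [
    {"grip":0.35,"xyz":[20,-22,0],"angular":[0,0,0.024]},
    {"grip":0.35,"xyz":[40,-43,10],"angular":[0,0,0.024]},
    {"grip":0.35,"xyz":[40,-43,25],"angular":[0,0,0.024]},
    {"grip":0.35,"xyz":[40,-43,45],"angular":[0,0,0.024]},
    {"grip":0.35,"xyz":[40,-43,60],"angular":[0,0,0.024]},
    {"grip":0.35,"xyz":[40,-43,65],"angular":[0,0,0.024]},
    {"grip":0.35,"xyz":[40,-43,65],"angular":[0,0,0.024]}
  ]
}}

```text
time_s: 13.2
tcp_pos: [0.6217, 0.1032, 0.0482]
ee_rot: [[0.994, -0.108, -0.003], [-0.108, -0.994, -0.001], [-0.003, 0.001, -1.0]]
wrist_force: [0.5, -0.7, -0.0]
gripper_width: 0.352
gripper_force: 0.0
```

>>> {"name": "move_arm", "arguments": {
  "series": [
    {"grip":0,"xyz":[0,0,0],"angular":[0,0,0]},
    {"grip":0,"xyz":[0,0,0],"angular":[0,0,0]},
    {"grip":0,"xyz":[0,0,0],"angular":[0,0,0]},
    {"grip":0,"xyz":[0,0,0],"angular":[0,0,0]},
    {"grip":0,"xyz":[0,0,0],"angular":[0,0,0]}
  ]
}}

```text
time_s: 13.7
tcp_pos: [0.6226, 0.1035, 0.0494]
ee_rot: [[0.994, -0.108, -0.0], [-0.108, -0.994, 0.0], [-0.0, -0.0, -1.0]]
wrist_force: [-0.2, 1.1, -1.0]
gripper_width: 0.184
gripper_force: 30.0
```

>>> {"name": "move_arm", "arguments": {
  "series": [
    {"grip":0,"xyz":[-3,1,0],"angular":[0,0,0]},
    {"grip":0,"xyz":[-8,1.5,0],"angular":[0,0,0]},
    {"grip":0,"xyz":[-16,1.5,0],"angular":[0,0,0]},
    {"grip":0,"xyz":[-26,1.5,0],"angular":[0,0,0]},
    {"grip":0,"xyz":[-35,1.5,0],"angular":[0,0,0]},
    {"grip":0,"xyz":[-40,1.5,0],"angular":[0,0,0]},
    {"grip":0,"xyz":[-40,1.5,-10],"angular":[0,0,0]},
    {"grip":0,"xyz":[-40,1.5,-30],"angular":[0,0,0]},
    {"grip":0,"xyz":[-40,1.5,-70],"angular":[0,0,0]},
    {"grip":0,"xyz":[-40,1.5,-90],"angular":[0,0,0]}
  ]
}}

```text
time_s: 14.7
tcp_pos: [0.5844, 0.1066, 0.1434]
ee_rot: [[0.994, -0.107, 0.005], [-0.107, -0.994, 0.001], [0.005, -0.002, -1.0]]
wrist_force: [2.0, -0.3, -2.8]
gripper_width: 0.178
gripper_force: 30.0
```

```bash
python3 - <<'E'
from h import *
c=cap('top');T=None
plan((.4395,.131,.14,-90.8))
E
```

```text
t 14.8 p [0.5859 0.1071 0.1464] yaw -6.1 F [ 0.5  0.6 -0.8] grip 0.179 30.0 j [ 26.  24. -12.   0. -53.  58.]
[-148.1   -8.2    6.4] turn z 1.478
```

>>> {"name": "move_arm", "arguments": {
  "series": [
    {"grip":0,"xyz":[-15,-1,0],"angular":[0,0,0.12]},
    {"grip":0,"xyz":[-35,-2,0],"angular":[0,0,0.26]},
    {"grip":0,"xyz":[-55,-3,0],"angular":[0,0,0.4]},
    {"grip":0,"xyz":[-78,-4,0],"angular":[0,0,0.55]},
    {"grip":0,"xyz":[-100,-5,0],"angular":[0,0,0.7]},
    {"grip":0,"xyz":[-120,-6,0],"angular":[0,0,0.85]},
    {"grip":0,"xyz":[-138,-7,0],"angular":[0,0,1.0]},
    {"grip":0,"xyz":[-148,-8,0],"angular":[0,0,1.15]},
    {"grip":0,"xyz":[-148,-8,0],"angular":[0,0,1.3]},
    {"grip":0,"xyz":[-148,-8,10],"angular":[0,0,1.44]}
  ]
}}

```text
time_s: 15.75
tcp_pos: [0.4369, 0.1306, 0.1305]
ee_rot: [[0.018, -1.0, 0.003], [-1.0, -0.018, 0.002], [-0.002, -0.003, -1.0]]
wrist_force: [0.1, 0.2, -3.2]
gripper_width: 0.181
gripper_force: 30.0
```

```bash
python3 - <<'E'
from h import *
plan((.4395,.131,.041,-90.8))
E
```

```text
t 15.8 p [0.4369 0.1306 0.1305] yaw -89.0 F [ 0.1  0.2 -3.2] grip 0.181 30.0 j [ 37.  13. -32.   0. -45. -36.]
[-0.4 -2.7 89.5] turn z 0.032
```

>>> {"name": "move_arm", "arguments": {
  "series": [
    {"grip":0,"xyz":[0,-3,30],"angular":[0,0,0.03]},
    {"grip":0,"xyz":[0,-3,60],"angular":[0,0,0.03]},
    {"grip":0,"xyz":[0,-3,78],"angular":[0,0,0.03]},
    {"grip":0,"xyz":[0,-3,85],"angular":[0,0,0.03]},
    {"grip":0,"xyz":[0,-3,88],"angular":[0,0,0.03]},
    {"grip":0,"xyz":[0,-3,90],"angular":[0,0,0.03]},
    {"grip":0,"xyz":[0,-3,90],"angular":[0,0,0.03]}
  ]
}}

```text
time_s: 16.45
tcp_pos: [0.4402, 0.1306, 0.0405]
ee_rot: [[-0.007, -1.0, 0.002], [-1.0, 0.007, 0.001], [-0.001, -0.002, -1.0]]
wrist_force: [0.4, 0.1, -4.1]
gripper_width: 0.184
gripper_force: 30.0
```

>>> {"name": "move_arm", "arguments": {
  "series": [
    {"grip":0.32,"xyz":[0,0,-1],"angular":[0,0,0]},
    {"grip":0.32,"xyz":[0,0,-1],"angular":[0,0,0]},
    {"grip":0.32,"xyz":[0,0,-1],"angular":[0,0,0]},
    {"grip":0.32,"xyz":[0,0,-30],"angular":[0,0,0]},
    {"grip":0.35,"xyz":[0,0,-75],"angular":[0,0,0]},
    {"grip":0.35,"xyz":[0,0,-115],"angular":[0,0,0]},
    {"grip":0.35,"xyz":[40,0,-115],"angular":[0,0,0]},
    {"grip":0.35,"xyz":[80,0,-115],"angular":[0,0,0]},
    {"grip":0.35,"xyz":[125,0,-115],"angular":[0,0,0]},
    {"grip":0.35,"xyz":[170,0,-115],"angular":[0,0,-0.1]}
  ]
}}

```text
time_s: 17.45
tcp_pos: [0.4382, -0.0412, 0.1552]
ee_rot: [[0.097, -0.995, 0.002], [-0.995, -0.097, 0.0], [-0.0, -0.002, -1.0]]
wrist_force: [0.8, 0.5, -0.4]
gripper_width: 0.351
gripper_force: 0.0
```

```bash
cat > br.py <<'E'
from h import *
def brackets(c,z=.01):
    hsv=cv2.cvtColor(c['img'],cv2.COLOR_RGB2HSV)
    m=((hsv[...,1]<40)&(hsv[...,2]>150)).astype(np.uint8); m[:, :255]=0; m[:150]=0; m[250:]=0; m[:,400:]=0
    n,l,st,ce=cv2.connectedComponentsWithStats(m)
    for i in range(1,n):
        if st[i,4]>200:
            ct=max(cv2.findContours((l==i).astype(np.uint8),0,2)[0],key=cv2.contourArea)
            P=ray(c,cv2.boxPoints(cv2.minAreaRect(ct)),z)[:,:2]; e=np.roll(P,-1,0)-P; L=np.linalg.norm(e,axis=1); a=e[L.argmax()]; a=a*np.sign(a[0])
            print('bracket',P.mean(0).round(4),'yaw',np.degrees(np.arctan2(a[1],a[0])).round(1),L.round(3))
E
python3 - <<'E'
from br import *
c=cap('top');save(c,'t2.png',(80,110,400,260),2.4);brackets(c)
plan((.4477,-.2285,.14,-6.3))
E
```

```text
bracket [ 0.5181 -0.3888] yaw -13.2 [0.11  0.047 0.111 0.047]
bracket [ 0.4752 -0.2314] yaw -6.7 [0.055 0.046 0.055 0.045]
t 17.5 p [ 0.437  -0.0457  0.1548] yaw -84.4 F [-0.3 -3.1  0.4] grip 0.351 0.0 j [ 15.  10. -32.   0. -48. -10.]
[183.    7.   14.8] turn z -1.364
```

View pics/t2.png

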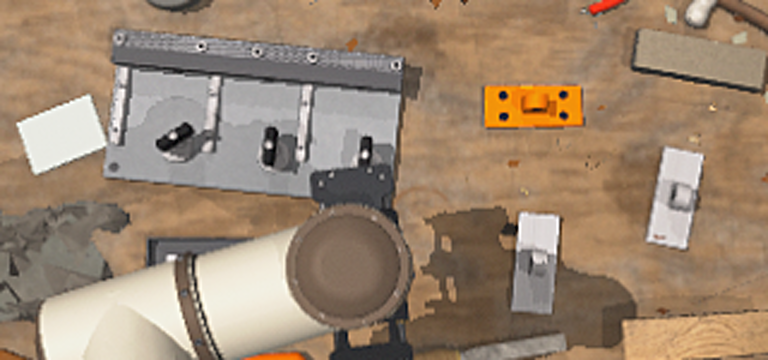

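The picture shows empty, open bays 2 and 3 with their knob bars along x, and both plain brackets unmoved at (537,262) and (677,197) in the crop.

>>> {"name": "move_arm", "arguments": {
  "series": [
    {"grip":0.4,"xyz":[15,1,0],"angular":[0,0,-0.12]},
    {"grip":0.4,"xyz":[35,2,0],"angular":[0,0,-0.26]},
    {"grip":0.4,"xyz":[60,3,0],"angular":[0,0,-0.4]},
    {"grip":0.4,"xyz":[85,4,0],"angular":[0,0,-0.54]},
    {"grip":0.4,"xyz":[110,5,0],"angular":[0,0,-0.68]},
    {"grip":0.4,"xyz":[135,6,0],"angular":[0,0,-0.82]},
    {"grip":0.4,"xyz":[160,7,0],"angular":[0,0,-0.96]},
    {"grip":0.4,"xyz":[180,7,10],"angular":[0,0,-1.1]},
    {"grip":0.4,"xyz":[183,7,20],"angular":[0,0,-1.24]},
    {"grip":0.4,"xyz":[183,7,30],"angular":[0,0,-1.36]}
  ]
}}

```text
time_s: 18.5
tcp_pos: [0.4484, -0.2236, 0.1244]
ee_rot: [[0.993, -0.114, 0.001], [-0.114, -0.993, -0.0], [0.001, 0.0, -1.0]]
wrist_force: [0.6, 0.0, -0.5]
gripper_width: 0.398
gripper_force: 0.0
```

>>> {"name": "move_arm", "arguments": {
  "series": [
    {"grip":0.4,"xyz":[0,0,0],"angular":[0,0,0]}
  ]
}}

```text
time_s: 18.6
tcp_pos: [0.4473, -0.2228, 0.1235]
ee_rot: [[0.993, -0.119, -0.003], [-0.119, -0.993, 0.001], [-0.003, -0.0, -1.0]]
wrist_force: [-0.1, 0.2, -0.2]
gripper_width: 0.404
gripper_force: 0.0
```

```bash
python3 - <<'E'
from h import *
plan((.4477,-.2285,.038,-6.5))
E
```

```text
t 18.6 p [ 0.4473 -0.2228  0.1235] yaw -6.8 F [-0.1  0.2 -0.2] grip 0.404 0.0 j [ -8.  18. -26.  -0. -46.  91.]
[ 1.   5.7 85.5] turn z -0.006
```

>>> {"name": "move_arm", "arguments": {
  "series": [
    {"grip":0.4,"xyz":[1,5.5,30],"angular":[0,0,0]},
    {"grip":0.4,"xyz":[1,5.5,60],"angular":[0,0,0]},
    {"grip":0.4,"xyz":[1,5.5,78],"angular":[0,0,0]},
    {"grip":0.4,"xyz":[1,5.5,84],"angular":[0,0,0]},
    {"grip":0.4,"xyz":[1,5.5,84],"angular":[0,0,0]},
    {"grip":0,"xyz":[1,5.5,84],"angular":[0,0,0]},
    {"grip":0,"xyz":[1,5.5,84],"angular":[0,0,0]},
    {"grip":0,"xyz":[1,5.5,84],"angular":[0,0,0]},
    {"grip":0,"xyz":[1,5.5,84],"angular":[0,0,0]},
    {"grip":0,"xyz":[1,5.5,84],"angular":[0,0,0]}
  ]
}}

```text
time_s: 19.6
tcp_pos: [0.4495, -0.2282, 0.0416]
ee_rot: [[0.993, -0.117, 0.002], [-0.117, -0.993, -0.0], [0.002, 0.0, -1.0]]
wrist_force: [-0.1, 3.3, 6.7]
gripper_width: 0.185
gripper_force: 30.0
```

>>> {"name": "move_arm", "arguments": {
  "series": [
    {"grip":0,"xyz":[0,0,-10],"angular":[0,0,0]},
    {"grip":0,"xyz":[0,0,-40],"angular":[0,0,0]},
    {"grip":0,"xyz":[0,0,-75],"angular":[0,0,0]},
    {"grip":0,"xyz":[0,0,-95],"angular":[0,0,0]},
    {"grip":0,"xyz":[0,0,-95],"angular":[0,0,0]}
  ]
}}

```text
time_s: 20.1
tcp_pos: [0.4501, -0.2288, 0.1384]
ee_rot: [[0.993, -0.117, 0.006], [-0.117, -0.993, -0.001], [0.007, 0.001, -1.0]]
wrist_force: [0.3, -1.0, -2.6]
gripper_width: 0.178
gripper_force: 30.0
```

```bash
python3 - <<'E'
from h import *
plan((*bay(3,-34,-2),.135,-6.2),(*bay(3,-34,-2),.055,-6.2))
E
```

```text
t 20.1 p [ 0.4501 -0.2288  0.1384] yaw -6.7 F [ 0.3 -1.  -2.6] grip 0.178 30.0 j [ -8.  17. -25.   0. -48.  92.]
[  99.4 -244.2    3.4] turn z -0.01
[  99.4 -244.2   83.4] turn z -0.01
```

>>> {"name": "move_arm", "arguments": {
  "series": [
    {"grip":0,"xyz":[10,-30,0],"angular":[0,0,-0.01]},
    {"grip":0,"xyz":[25,-65,0],"angular":[0,0,-0.01]},
    {"grip":0,"xyz":[42,-105,0],"angular":[0,0,-0.01]},
    {"grip":0,"xyz":[60,-145,0],"angular":[0,0,-0.01]},
    {"grip":0,"xyz":[76,-185,0],"angular":[0,0,-0.01]},
    {"grip":0,"xyz":[90,-220,0],"angular":[0,0,-0.01]},
    {"grip":0,"xyz":[98,-240,0],"angular":[0,0,-0.01]},
    {"grip":0,"xyz":[99,-244,10],"angular":[0,0,-0.01]},
    {"grip":0,"xyz":[99,-244,20],"angular":[0,0,-0.01]},
    {"grip":0,"xyz":[99,-244,20],"angular":[0,0,-0.01]}
  ]
}}

```text
time_s: 21.1
tcp_pos: [0.5727, 0.001, 0.1125]
ee_rot: [[0.994, -0.109, -0.007], [-0.109, -0.994, -0.001], [-0.007, 0.002, -1.0]]
wrist_force: [-0.4, 0.5, -3.9]
gripper_width: 0.178
gripper_force: 30.0
```

```bash
python3 - <<'E'
from h import *
plan((*bay(3,-34,-2),.055,-6.2))
E
```

```text
t 21.1 p [0.5727 0.001  0.1125] yaw -6.3 F [-0.4  0.5 -3.9] grip 0.178 30.0 j [ 16.  25. -17.  -0. -49.  67.]
[ 4.7 -1.6 57.5] turn z -0.001
```

>>> {"name": "move_arm", "arguments": {
  "series": [
    {"grip":0,"xyz":[3,-1,20],"angular":[0,0,0]},
    {"grip":0,"xyz":[3,-1.5,40],"angular":[0,0,0]},
    {"grip":0,"xyz":[3,-1.5,50],"angular":[0,0,0]},
    {"grip":0,"xyz":[3,-1.5,55],"angular":[0,0,0]},
    {"grip":0,"xyz":[3,-1.5,57],"angular":[0,0,0]},
    {"grip":0,"xyz":[3,-1.5,57],"angular":[0,0,0]}
  ]
}}

```text
time_s: 21.7
tcp_pos: [0.5791, 0.0033, 0.059]
ee_rot: [[0.994, -0.108, 0.001], [-0.108, -0.994, 0.0], [0.001, -0.0, -1.0]]
wrist_force: [0.1, 0.5, -3.7]
gripper_width: 0.185
gripper_force: 30.0
```

>>> {"name": "move_arm", "arguments": {
  "series": [
    {"grip":0,"xyz":[0,1.5,1],"angular":[0,0,0]},
    {"grip":0,"xyz":[0,1.5,3],"angular":[0,0,0]},
    {"grip":0,"xyz":[0,1.5,5],"angular":[0,0,0]},
    {"grip":0,"xyz":[0,1.5,5],"angular":[0,0,0]}
  ]
}}

```text
time_s: 22.1
tcp_pos: [0.5788, 0.0021, 0.0537]
ee_rot: [[0.994, -0.107, 0.0], [-0.107, -0.994, 0.0], [0.0, -0.0, -1.0]]
wrist_force: [0.7, 0.9, -3.7]
gripper_width: 0.182
gripper_force: 30.0
```

>>> {"name": "move_arm", "arguments": {
  "series": [
    {"grip":0,"xyz":[0,0,1],"angular":[0,0,0]},
    {"grip":0,"xyz":[0,0,1.5],"angular":[0,0,0]},
    {"grip":0,"xyz":[0,0,1.5],"angular":[0,0,0]}
  ]
}}

```text
time_s: 22.4
tcp_pos: [0.5788, 0.0021, 0.0536]
ee_rot: [[0.994, -0.107, 0.001], [-0.107, -0.994, -0.0], [0.001, 0.0, -1.0]]
wrist_force: [-4.1, 0.6, 6.6]
gripper_width: 0.186
gripper_force: 30.0
```

>>> {"name": "move_arm", "arguments": {
  "series": [
    {"grip":0,"xyz":[4,0,-0.7],"angular":[0,0,0]},
    {"grip":0,"xyz":[10,0,-0.7],"angular":[0,0,0]},
    {"grip":0,"xyz":[17,0,-0.7],"angular":[0,0,0]},
    {"grip":0,"xyz":[24,0,-0.7],"angular":[0,0,0]},
    {"grip":0,"xyz":[29,0,-0.7],"angular":[0,0,0]},
    {"grip":0,"xyz":[31,0,-0.7],"angular":[0,0,0]},
    {"grip":0,"xyz":[31,0,-0.7],"angular":[0,0,0]}
  ]
}}

```text
time_s: 23.1
tcp_pos: [0.6092, -0.0016, 0.0536]
ee_rot: [[0.994, -0.107, -0.001], [-0.107, -0.994, -0.001], [-0.001, 0.001, -1.0]]
wrist_force: [-4.7, -0.6, 6.2]
gripper_width: 0.179
gripper_force: 30.0
```

>>> {"name": "move_arm", "arguments": {
  "series": [
    {"grip":0,"xyz":[1,0,0],"angular":[0,0,0]},
    {"grip":0,"xyz":[2,0,0],"angular":[0,0,0]},
    {"grip":0,"xyz":[2,0,0],"angular":[0,0,0]}
  ]
}}

```text
time_s: 23.4
tcp_pos: [0.6108, -0.0018, 0.0536]
ee_rot: [[0.994, -0.107, -0.002], [-0.107, -0.994, -0.001], [-0.002, 0.001, -1.0]]
wrist_force: [-6.3, -0.1, 6.4]
gripper_width: 0.182
gripper_force: 30.0
```

>>> {"name": "move_arm", "arguments": {
  "series": [
    {"grip":0,"xyz":[1,0,0],"angular":[0,0,0]},
    {"grip":0,"xyz":[2,0,0],"angular":[0,0,0]},
    {"grip":0,"xyz":[2,0,0],"angular":[0,0,0]}
  ]
}}

```text
time_s: 23.7
tcp_pos: [0.6122, -0.0019, 0.0536]
ee_rot: [[0.994, -0.108, -0.003], [-0.108, -0.994, -0.001], [-0.003, 0.001, -1.0]]
wrist_force: [-7.1, 1.4, 8.0]
gripper_width: 0.181
gripper_force: 30.0
```

>>> {"name": "move_arm", "arguments": {
  "series": [
    {"grip":0,"xyz":[1,0,0],"angular":[0,0,0]},
    {"grip":0,"xyz":[1.5,0,0],"angular":[0,0,0]},
    {"grip":0,"xyz":[1.5,0,0],"angular":[0,0,0]}
  ]
}}

```text
time_s: 24.0
tcp_pos: [0.6122, -0.0019, 0.0536]
ee_rot: [[0.994, -0.108, -0.006], [-0.108, -0.994, -0.001], [-0.006, 0.001, -1.0]]
wrist_force: [-9.9, 2.8, 10.2]
gripper_width: 0.181
gripper_force: 30.0
```

>>> {"name": "move_arm", "arguments": {
  "series": [
    {"grip":0,"xyz":[0,-1,0],"angular":[0,0,0]},
    {"grip":0,"xyz":[0,-2,0],"angular":[0,0,0]},
    {"grip":0,"xyz":[0,-3,0],"angular":[0,0,0]},
    {"grip":0,"xyz":[0,-3,0],"angular":[0,0,0]}
  ]
}}

```text
time_s: 24.4
tcp_pos: [0.6124, -0.0012, 0.0536]
ee_rot: [[0.994, -0.109, -0.007], [-0.109, -0.994, -0.003], [-0.007, 0.004, -1.0]]
wrist_force: [-9.0, -5.2, 9.7]
gripper_width: 0.178
gripper_force: 30.0
```

>>> {"name": "move_arm", "arguments": {
  "series": [
    {"grip":0,"xyz":[0,-1,-0.5],"angular":[0,0,0]},
    {"grip":0,"xyz":[0,-2,-0.5],"angular":[0,0,0]},
    {"grip":0,"xyz":[0,-2,-0.5],"angular":[0,0,0]}
  ]
}}

```text
time_s: 24.7
tcp_pos: [0.6126, 0.0002, 0.0537]
ee_rot: [[0.994, -0.109, -0.008], [-0.109, -0.994, -0.004], [-0.007, 0.005, -1.0]]
wrist_force: [-7.0, -8.2, 8.5]
gripper_width: 0.181
gripper_force: 30.0
```

>>> {"name": "move_arm", "arguments": {
  "series": [
    {"grip":0.35,"xyz":[0,0,0],"angular":[0,0,0]},
    {"grip":0.35,"xyz":[0,0,0],"angular":[0,0,0]},
    {"grip":0.35,"xyz":[0,0,0],"angular":[0,0,0]},
    {"grip":0.35,"xyz":[0,0,-25],"angular":[0,0,0]},
    {"grip":0.35,"xyz":[0,0,-55],"angular":[0,0,0]},
    {"grip":0.35,"xyz":[-20,20,-55],"angular":[0,0,0]},
    {"grip":0.35,"xyz":[-40,45,-55],"angular":[0,0,0]},
    {"grip":0.35,"xyz":[-40,45,-55],"angular":[0,0,0]}
  ]
}}

```text
time_s: 25.5
tcp_pos: [0.5686, -0.0387, 0.1085]
ee_rot: [[0.994, -0.11, -0.001], [-0.11, -0.994, 0.0], [-0.001, -0.0, -1.0]]
wrist_force: [-0.5, 0.4, -0.2]
gripper_width: 0.351
gripper_force: 0.0
```

```bash
python3 - <<'E'
from h import *
plan((*bay(3,-40,-45),.053,-5.2))
c=cap('side');save(c,'s3.png',(140,140,270,220),4.5)
print(((proj(c,[[*bay(3),.057],[*bay(3,-55,0),.022]])-(140,140))*4.5).round())
E
```

```text
t 25.5 p [ 0.5686 -0.0387  0.1085] yaw -6.3 F [-0.5  0.4 -0.2] grip 0.351 0.0 j [ 12.  25. -18.  -0. -48.  71.]
[-1.5  1.5 55.5] turn z -0.019
[[397. 114.]
 [387. 200.]]
```

View pics/s3.png

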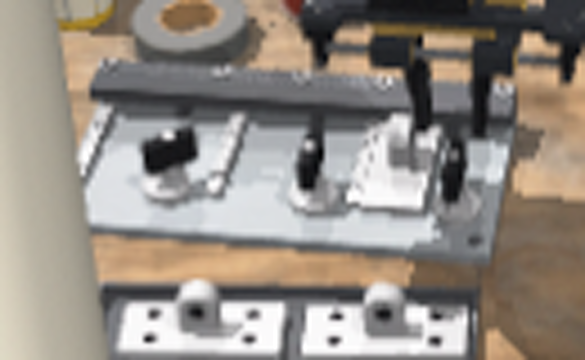

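The side crop shows both drilled brackets flat in the tray at (200,325) and (385,325). The plain bracket is under the toe in bay 3 at (395,165). Now I'll close knob 3.

>>> {"name": "move_arm", "arguments": {
  "series": [
    {"grip":0.35,"xyz":[-1.5,1,20],"angular":[0,0,-0.02]},
    {"grip":0.35,"xyz":[-1.5,1,40],"angular":[0,0,-0.02]},
    {"grip":0.35,"xyz":[-1.5,1,52],"angular":[0,0,-0.02]},
    {"grip":0.35,"xyz":[-1.5,1,55],"angular":[0,0,-0.02]},
    {"grip":0,"xyz":[-1.5,1,55],"angular":[0,0,-0.02]},
    {"grip":0,"xyz":[-1.5,1,55],"angular":[0,0,-0.02]},
    {"grip":0,"xyz":[-1.5,1,55],"angular":[0,0,-0.02]},
    {"grip":0,"xyz":[-1.5,1,55],"angular":[0,0,-0.02]}
  ]
}}

```text
time_s: 26.35
tcp_pos: [0.5699, -0.0395, 0.054]
ee_rot: [[0.996, -0.087, 0.001], [-0.087, -0.996, -0.001], [0.002, 0.001, -1.0]]
wrist_force: [2.5, -5.9, -2.9]
gripper_width: 0.181
gripper_force: 30.0
```

>>> {"name": "move_arm", "arguments": {
  "series": [
    {"grip":0,"xyz":[0,0,0],"angular":[0,0,0.1]},
    {"grip":0,"xyz":[0,0,0],"angular":[0,0,0.2]},
    {"grip":0,"xyz":[0,0,0],"angular":[0,0,0.3]},
    {"grip":0,"xyz":[0,0,0],"angular":[0,0,0.4]},
    {"grip":0,"xyz":[0,0,0],"angular":[0,0,0.5]},
    {"grip":0,"xyz":[0,0,0],"angular":[0,0,0.6]},
    {"grip":0,"xyz":[0,0,0],"angular":[0,0,0.7]},
    {"grip":0,"xyz":[0,0,0],"angular":[0,0,0.8]},
    {"grip":0,"xyz":[0,0,0],"angular":[0,0,0.9]},
    {"grip":0,"xyz":[0,0,0],"angular":[0,0,0.9]}
  ]
}}

```text
time_s: 27.35
tcp_pos: [0.5687, -0.0413, 0.054]
ee_rot: [[0.549, -0.836, -0.002], [-0.836, -0.549, -0.004], [0.002, 0.003, -1.0]]
wrist_force: [0.5, -13.2, -1.1]
gripper_width: 0.18
gripper_force: 30.0
```

```bash
python3 - <<'E'
from h import *
plan()
print(np.round(r.sense()['moment'],2))
E
```

```text
t 27.4 p [ 0.5687 -0.0413  0.054 ] yaw -56.7 F [  0.5 -13.2  -1.1] grip 0.18 30.0 j [ 12.  29. -21.   0. -41.  21.]
[-3.95 -0.12  0.1 ]
```

>>> {"name": "move_arm", "arguments": {
  "series": [
    {"grip":0,"xyz":[1,0.7,0],"angular":[0,0,0.04]},
    {"grip":0,"xyz":[1.7,1.1,0],"angular":[0,0,0.08]},
    {"grip":0,"xyz":[1.7,1.1,0],"angular":[0,0,0.12]},
    {"grip":0,"xyz":[1.7,1.1,0],"angular":[0,0,0.16]},
    {"grip":0,"xyz":[1.7,1.1,0],"angular":[0,0,0.16]}
  ]
}}

```text
time_s: 27.85
tcp_pos: [0.5683, -0.0418, 0.054]
ee_rot: [[0.411, -0.912, -0.002], [-0.912, -0.411, -0.002], [0.001, 0.003, -1.0]]
wrist_force: [-2.0, -6.6, -1.1]
gripper_width: 0.174
gripper_force: 30.0
```

```bash
python3 - <<'E'
from h import *
plan()
print(np.round(r.sense()['moment'],2))
E
```

```text
t 27.9 p [ 0.5683 -0.0418  0.054 ] yaw -65.8 F [-2.  -6.6 -1.1] grip 0.174 30.0 j [ 12.  29. -21.   0. -41.  12.]
[-1.94  0.47  0.21]
```

>>> {"name": "move_arm", "arguments": {
  "series": [
    {"grip":0,"xyz":[0,0,0],"angular":[0,0,0.04]},
    {"grip":0,"xyz":[0,0,0],"angular":[0,0,0.08]},
    {"grip":0,"xyz":[0,0,0],"angular":[0,0,0.12]},
    {"grip":0,"xyz":[0,0,0],"angular":[0,0,0.12]}
  ]
}}

```text
time_s: 28.25
tcp_pos: [0.5679, -0.0415, 0.054]
ee_rot: [[0.299, -0.954, -0.003], [-0.954, -0.299, -0.002], [0.001, 0.003, -1.0]]
wrist_force: [-2.3, -4.8, 1.5]
gripper_width: 0.182
gripper_force: 30.0
```

```bash
python3 - <<'E'
from h import *
plan()
print(np.round(r.sense()['moment'],2))
E
```

```text
t 28.2 p [ 0.5679 -0.0415  0.054 ] yaw -72.6 F [-2.3 -4.8  1.5] grip 0.182 30.0 j [ 12.  29. -21.   0. -41.   5.]
[-1.44  0.88  0.29]
```

>>> {"name": "move_arm", "arguments": {
  "series": [
    {"grip":0,"xyz":[0,0,0],"angular":[0,0,0.02]},
    {"grip":0.32,"xyz":[0,0,0],"angular":[0,0,0.02]},
    {"grip":0.32,"xyz":[0,0,0],"angular":[0,0,0.02]},
    {"grip":0.32,"xyz":[0,0,0],"angular":[0,0,0.02]},
    {"grip":0.32,"xyz":[0,0,-25],"angular":[0,0,0]},
    {"grip":0.35,"xyz":[0,0,-70],"angular":[0,0,0]},
    {"grip":0.35,"xyz":[40,0,-90],"angular":[0,0,0]},
    {"grip":0.35,"xyz":[80,0,-90],"angular":[0,0,0]},
    {"grip":0.35,"xyz":[125,0,-90],"angular":[0,0,0]},
    {"grip":0.35,"xyz":[170,0,-90],"angular":[0,0,0]}
  ]
}}

```text
time_s: 29.25
tcp_pos: [0.6213, -0.2034, 0.1441]
ee_rot: [[0.3, -0.954, 0.003], [-0.954, -0.3, 0.0], [0.001, -0.003, -1.0]]
wrist_force: [1.8, 1.0, -0.0]
gripper_width: 0.347
gripper_force: 0.0
```

```bash
python3 - <<'E'
from br import *
c=cap('top');save(c,'t3.png',(110,110,390,250),2.8);brackets(c)
print(((proj(c,[[*bay(3),.057],[*bay(2,-40,-45),.059],[*bay(3,-40,-45),.059],[*bay(3,-55,0),.022]])-(110,110))*2.8).round())
plan((.5181,-.3888,.12,-13.2))
E
```

```text
bracket [ 0.4891 -0.3822] yaw -13.5 [0.051 0.047 0.051 0.047]
[[295. 130.]
 [226. 167.]
 [339. 177.]
 [291. 193.]]
t 29.3 p [ 0.6228 -0.2096  0.1436] yaw -72.8 F [ 5.  -2.3  2. ] grip 0.355 0.0 j [ -4.  30.  -3.   0. -57.  22.]
[140.4 152.9  23.6] turn z -1.041
```

View pics/t3.png

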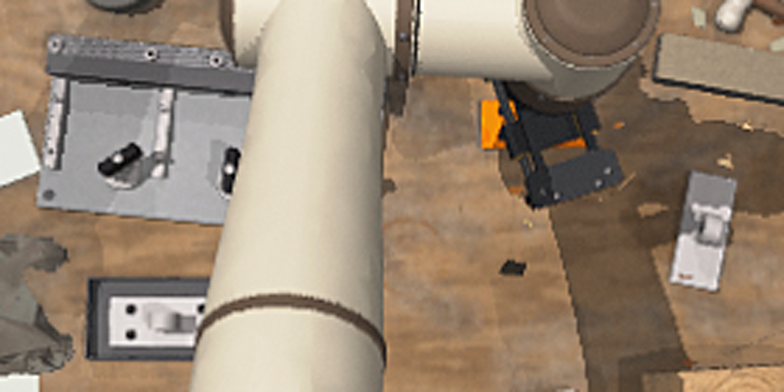

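The other bracket is still at (703,230) in the crop, unmoved. The arm hides bay 3, so I'll check that later.

>>> {"name": "move_arm", "arguments": {
  "series": [
    {"grip":0.4,"xyz":[18,20,0],"angular":[0,0,-0.13]},
    {"grip":0.4,"xyz":[36,40,0],"angular":[0,0,-0.26]},
    {"grip":0.4,"xyz":[54,59,0],"angular":[0,0,-0.39]},
    {"grip":0.4,"xyz":[72,79,0],"angular":[0,0,-0.52]},
    {"grip":0.4,"xyz":[90,98,0],"angular":[0,0,-0.65]},
    {"grip":0.4,"xyz":[108,118,0],"angular":[0,0,-0.78]},
    {"grip":0.4,"xyz":[126,137,10],"angular":[0,0,-0.91]},
    {"grip":0.4,"xyz":[140,153,20],"angular":[0,0,-1.04]},
    {"grip":0.4,"xyz":[140,153,24],"angular":[0,0,-1.04]},
    {"grip":0.4,"xyz":[140,153,24],"angular":[0,0,-1.04]}
  ]
}}

```text
time_s: 30.3
tcp_pos: [0.5157, -0.3816, 0.1186]
ee_rot: [[0.974, -0.228, -0.001], [-0.228, -0.974, 0.001], [-0.001, -0.0, -1.0]]
wrist_force: [-0.2, -0.0, 0.1]
gripper_width: 0.403
gripper_force: 0.0
```

```bash
python3 - <<'E'
from h import *
plan((.5181,-.3888,.039,-13.2))
E
```

```text
t 30.3 p [ 0.5157 -0.3816  0.1186] yaw -13.2 F [-0.2 -0.   0.1] grip 0.403 0.0 j [-22.  30.  -6.  -0. -54.  99.]
[ 4.   6.5 79.6] turn z 0.0
```

>>> {"name": "move_arm", "arguments": {
  "series": [
    {"grip":0.4,"xyz":[3,6,30],"angular":[0,0,0]},
    {"grip":0.4,"xyz":[3,6,60],"angular":[0,0,0]},
    {"grip":0.4,"xyz":[3,6,75],"angular":[0,0,0]},
    {"grip":0.4,"xyz":[3,6,79],"angular":[0,0,0]},
    {"grip":0.4,"xyz":[3,6,79],"angular":[0,0,0]},
    {"grip":0,"xyz":[3,6,79],"angular":[0,0,0]},
    {"grip":0,"xyz":[3,6,79],"angular":[0,0,0]},
    {"grip":0,"xyz":[3,6,79],"angular":[0,0,0]},
    {"grip":0,"xyz":[3,6,79],"angular":[0,0,0]},
    {"grip":0,"xyz":[3,6,79],"angular":[0,0,0]}
  ]
}}

```text
time_s: 31.3
tcp_pos: [0.5179, -0.3882, 0.0414]
ee_rot: [[0.974, -0.226, 0.002], [-0.226, -0.974, -0.001], [0.002, 0.0, -1.0]]
wrist_force: [-0.1, 2.1, 5.5]
gripper_width: 0.18
gripper_force: 30.0
```

>>> {"name": "move_arm", "arguments": {
  "series": [
    {"grip":0,"xyz":[0,0,-10],"angular":[0,0,0]},
    {"grip":0,"xyz":[0,0,-40],"angular":[0,0,0]},
    {"grip":0,"xyz":[0,0,-75],"angular":[0,0,0]},
    {"grip":0,"xyz":[0,0,-100],"angular":[0,0,0]},
    {"grip":0,"xyz":[0,0,-100],"angular":[0,0,0]}
  ]
}}

```text
time_s: 31.8
tcp_pos: [0.519, -0.3896, 0.1443]
ee_rot: [[0.974, -0.226, 0.007], [-0.226, -0.974, -0.004], [0.008, 0.002, -1.0]]
wrist_force: [1.2, -0.2, -3.2]
gripper_width: 0.18
gripper_force: 30.0
```

```bash
python3 - <<'E'
from h import *
plan((*bay(2,-36,-2),.14,-6.2))
E
```

```text
t 31.8 p [ 0.519  -0.3896  0.1443] yaw -13.0 F [ 1.2 -0.2 -3.2] grip 0.18 30.0 j [-23.  29.  -4.   0. -57. 100.]
[ -45.7 -497.8    4.3] turn z -0.119
```

>>> {"name": "move_arm", "arguments": {
  "series": [
    {"grip":0,"xyz":[-2,-25,0],"angular":[0,0,0]},
    {"grip":0,"xyz":[-5,-65,0],"angular":[0,0,0]},
    {"grip":0,"xyz":[-10,-110,0],"angular":[0,0,0]},
    {"grip":0,"xyz":[-14,-155,0],"angular":[0,0,0]},
    {"grip":0,"xyz":[-18,-200,0],"angular":[0,0,0]},
    {"grip":0,"xyz":[-23,-245,0],"angular":[0,0,-0.03]},
    {"grip":0,"xyz":[-27,-290,0],"angular":[0,0,-0.06]},
    {"grip":0,"xyz":[-31,-335,0],"angular":[0,0,-0.09]},
    {"grip":0,"xyz":[-35,-375,0],"angular":[0,0,-0.12]},
    {"grip":0,"xyz":[-38,-410,0],"angular":[0,0,-0.12]}
  ]
}}

```text
time_s: 32.8
tcp_pos: [0.5714, 0.0215, 0.1381]
ee_rot: [[0.994, -0.107, -0.004], [-0.107, -0.994, -0.001], [-0.004, 0.001, -1.0]]
wrist_force: [0.6, -0.4, -3.3]
gripper_width: 0.18
gripper_force: 30.0
```

```bash
python3 - <<'E'
from h import *
plan((*bay(2,-36,-2),.11,-6.2))
E
```

```text
t 32.8 p [0.5714 0.0215 0.1381] yaw -6.1 F [ 0.6 -0.4 -3.3] grip 0.18 30.0 j [ 18.  23. -15.  -0. -52.  66.]
[  6.3 -85.4  28.1] turn z 0.001
```

>>> {"name": "move_arm", "arguments": {
  "series": [
    {"grip":0,"xyz":[3,-40,0],"angular":[0,0,0]},
    {"grip":0,"xyz":[5,-75,0],"angular":[0,0,0]},
    {"grip":0,"xyz":[6,-85,5],"angular":[0,0,0]},
    {"grip":0,"xyz":[6,-85,25],"angular":[0,0,0]},
    {"grip":0,"xyz":[6,-85,45],"angular":[0,0,0]},
    {"grip":0,"xyz":[6,-85,60],"angular":[0,0,0]},
    {"grip":0,"xyz":[6,-85,70],"angular":[0,0,0]},
    {"grip":0,"xyz":[6,-85,75],"angular":[0,0,0]},
    {"grip":0,"xyz":[6,-85,75],"angular":[0,0,0]}
  ]
}}

```text
time_s: 33.7
tcp_pos: [0.5874, 0.103, 0.0641]
ee_rot: [[0.994, -0.108, -0.002], [-0.108, -0.994, -0.001], [-0.002, 0.001, -1.0]]
wrist_force: [-0.0, 0.2, -3.0]
gripper_width: 0.181
gripper_force: 30.0
```

```bash
python3 - <<'E'
from h import *
plan((*bay(2,-34,-2),.0535,-6.2))
E
```

```text
t 33.7 p [0.5874 0.103  0.0641] yaw -6.2 F [-0.   0.2 -3. ] grip 0.181 30.0 j [ 25.  30. -16.  -0. -44.  58.]
[ 1.1 -2.6 10.6] turn z -0.0
```

>>> {"name": "move_arm", "arguments": {
  "series": [
    {"grip":0,"xyz":[0,-2.5,4],"angular":[0,0,0]},
    {"grip":0,"xyz":[0,-2.5,7],"angular":[0,0,0]},
    {"grip":0,"xyz":[0,-2.5,9],"angular":[0,0,0]},
    {"grip":0,"xyz":[0,-2.5,10],"angular":[0,0,0]},
    {"grip":0,"xyz":[0,-2.5,11],"angular":[0,0,0]},
    {"grip":0,"xyz":[0,-2.5,11],"angular":[0,0,0]}
  ]
}}

```text
time_s: 34.3
tcp_pos: [0.5882, 0.1061, 0.0543]
ee_rot: [[0.994, -0.108, -0.0], [-0.108, -0.994, -0.0], [-0.0, 0.0, -1.0]]
wrist_force: [-0.6, 0.5, -4.2]
gripper_width: 0.185
gripper_force: 30.0
```

>>> {"name": "move_arm", "arguments": {
  "series": [
    {"grip":0,"xyz":[0,0,1],"angular":[0,0,0]},
    {"grip":0,"xyz":[0,0,1.5],"angular":[0,0,0]},
    {"grip":0,"xyz":[0,0,1.5],"angular":[0,0,0]}
  ]
}}

```text
time_s: 34.6
tcp_pos: [0.5885, 0.1062, 0.0534]
ee_rot: [[0.994, -0.107, 0.001], [-0.107, -0.994, 0.0], [0.001, -0.0, -1.0]]
wrist_force: [-1.6, -0.8, 2.2]
gripper_width: 0.184
gripper_force: 30.0
```

>>> {"name": "move_arm", "arguments": {
  "series": [
    {"grip":0,"xyz":[4,0.5,0],"angular":[0,0,0]},
    {"grip":0,"xyz":[10,0.5,0],"angular":[0,0,0]},
    {"grip":0,"xyz":[17,0.5,0],"angular":[0,0,0]},
    {"grip":0,"xyz":[24,0.5,0],"angular":[0,0,0]},
    {"grip":0,"xyz":[29,0.5,0],"angular":[0,0,0]},
    {"grip":0,"xyz":[32,0.5,0],"angular":[0,0,0]},
    {"grip":0,"xyz":[33,0.5,0],"angular":[0,0,0]},
    {"grip":0,"xyz":[33,0.5,0],"angular":[0,0,0]}
  ]
}}

```text
time_s: 35.4
tcp_pos: [0.6208, 0.1018, 0.0534]
ee_rot: [[0.994, -0.108, -0.001], [-0.108, -0.994, -0.0], [-0.001, 0.0, -1.0]]
wrist_force: [-5.0, -0.3, 4.8]
gripper_width: 0.186
gripper_force: 30.0
```

>>> {"name": "move_arm", "arguments": {
  "series": [
    {"grip":0,"xyz":[1,0,0],"angular":[0,0,0]},
    {"grip":0,"xyz":[2,0,0],"angular":[0,0,0]},
    {"grip":0,"xyz":[2,0,0],"angular":[0,0,0]}
  ]
}}

```text
time_s: 35.7
tcp_pos: [0.6217, 0.1017, 0.0534]
ee_rot: [[0.994, -0.108, -0.003], [-0.108, -0.994, -0.001], [-0.003, 0.001, -1.0]]
wrist_force: [-8.6, 0.5, 7.6]
gripper_width: 0.181
gripper_force: 30.0
```

>>> {"name": "move_arm", "arguments": {
  "series": [
    {"grip":0,"xyz":[1,0,0],"angular":[0,0,0]},
    {"grip":0,"xyz":[2,0,0],"angular":[0,0,0]},
    {"grip":0,"xyz":[2,0,0],"angular":[0,0,0]}
  ]
}}

```text
time_s: 36.0
tcp_pos: [0.6218, 0.1017, 0.0534]
ee_rot: [[0.994, -0.108, -0.007], [-0.108, -0.994, -0.001], [-0.007, 0.002, -1.0]]
wrist_force: [-12.8, 4.1, 11.4]
gripper_width: 0.181
gripper_force: 30.0
```

>>> {"name": "move_arm", "arguments": {
  "series": [
    {"grip":0,"xyz":[0,-1,-0.5],"angular":[0,0,0]},
    {"grip":0,"xyz":[0,-2,-0.5],"angular":[0,0,0]},
    {"grip":0,"xyz":[0,-3,-0.5],"angular":[0,0,0]},
    {"grip":0,"xyz":[0,-4,-0.5],"angular":[0,0,0]},
    {"grip":0,"xyz":[0,-5,-0.5],"angular":[0,0,0]},
    {"grip":0,"xyz":[0,-5,-0.5],"angular":[0,0,0]}
  ]
}}

```text
time_s: 36.6
tcp_pos: [0.622, 0.1028, 0.0535]
ee_rot: [[0.994, -0.11, -0.01], [-0.11, -0.994, -0.006], [-0.009, 0.007, -1.0]]
wrist_force: [-9.8, -7.9, 10.0]
gripper_width: 0.184
gripper_force: 30.0
```

>>> {"name": "move_arm", "arguments": {
  "series": [
    {"grip":0.35,"xyz":[0,0,0],"angular":[0,0,0]},
    {"grip":0.35,"xyz":[0,0,0],"angular":[0,0,0]},
    {"grip":0.35,"xyz":[0,0,0],"angular":[0,0,0]},
    {"grip":0.35,"xyz":[0,0,-25],"angular":[0,0,0]},
    {"grip":0.35,"xyz":[0,0,-55],"angular":[0,0,0]},
    {"grip":0.35,"xyz":[-20,20,-55],"angular":[0,0,0]},
    {"grip":0.35,"xyz":[-40,45,-55],"angular":[0,0,0]},
    {"grip":0.35,"xyz":[-40,45,-55],"angular":[0,0,0]}
  ]
}}

```text
time_s: 37.4
tcp_pos: [0.5788, 0.0646, 0.1086]
ee_rot: [[0.994, -0.109, -0.001], [-0.109, -0.994, 0.0], [-0.001, -0.0, -1.0]]
wrist_force: [-0.5, 0.7, -0.0]
gripper_width: 0.351
gripper_force: 0.0
```

```bash
python3 - <<'E'
from h import *
plan((*(bay(2,-40,-45)),.053,-4.8))
E
```

```text
t 37.4 p [0.5788 0.0646 0.1086] yaw -6.3 F [-0.5  0.7 -0. ] grip 0.351 0.0 j [ 22.  26. -16.  -0. -49.  61.]
[-0.5  1.3 55.6] turn z -0.026
```

>>> {"name": "move_arm", "arguments": {
  "series": [
    {"grip":0.35,"xyz":[0,1,20],"angular":[0,0,-0.02]},
    {"grip":0.35,"xyz":[0,1,40],"angular":[0,0,-0.02]},
    {"grip":0.35,"xyz":[0,1,52],"angular":[0,0,-0.02]},
    {"grip":0.35,"xyz":[0,1,55],"angular":[0,0,-0.02]},
    {"grip":0,"xyz":[0,1,55],"angular":[0,0,-0.02]},
    {"grip":0,"xyz":[0,1,55],"angular":[0,0,-0.02]},
    {"grip":0,"xyz":[0,1,55],"angular":[0,0,-0.02]},
    {"grip":0,"xyz":[0,1,55],"angular":[0,0,-0.02]}
  ]
}}

```text
time_s: 38.2
tcp_pos: [0.5814, 0.0639, 0.054]
ee_rot: [[0.996, -0.087, 0.001], [-0.087, -0.996, -0.001], [0.001, 0.001, -1.0]]
wrist_force: [1.9, -5.7, -1.4]
gripper_width: 0.179
gripper_force: 30.0
```

>>> {"name": "move_arm", "arguments": {
  "series": [
    {"grip":0,"xyz":[0,0,0],"angular":[0,0,0.1]},
    {"grip":0,"xyz":[0,0,0],"angular":[0,0,0.2]},
    {"grip":0,"xyz":[0,0,0],"angular":[0,0,0.3]},
    {"grip":0,"xyz":[0,0,0],"angular":[0,0,0.4]},
    {"grip":0,"xyz":[0,0,0],"angular":[0,0,0.5]},
    {"grip":0,"xyz":[0,0,0],"angular":[0,0,0.6]},
    {"grip":0,"xyz":[0,0,0],"angular":[0,0,0.7]},
    {"grip":0,"xyz":[0,0,0],"angular":[0,0,0.8]},
    {"grip":0,"xyz":[0,0,0],"angular":[0,0,0.9]},
    {"grip":0,"xyz":[0,0,0],"angular":[0,0,0.9]}
  ]
}}

```text
time_s: 39.2
tcp_pos: [0.5803, 0.0622, 0.0539]
ee_rot: [[0.549, -0.836, -0.002], [-0.836, -0.549, -0.004], [0.002, 0.004, -1.0]]
wrist_force: [1.9, -10.7, -0.3]
gripper_width: 0.181
gripper_force: 30.0
```

```bash
python3 - <<'E'
from h import *
plan()
print(np.round(r.sense()['moment'],2))
E
```

```text
t 39.2 p [0.5803 0.0622 0.0539] yaw -56.7 F [  1.9 -10.7  -0.3] grip 0.181 30.0 j [ 22.  30. -19.   0. -42.  11.]
[-3.22 -0.26  0.18]
```

>>> {"name": "move_arm", "arguments": {
  "series": [
    {"grip":0,"xyz":[1,0.7,0],"angular":[0,0,0.04]},
    {"grip":0,"xyz":[1.7,1.1,0],"angular":[0,0,0.08]},
    {"grip":0,"xyz":[1.7,1.1,0],"angular":[0,0,0.12]},
    {"grip":0,"xyz":[1.7,1.1,0],"angular":[0,0,0.16]},
    {"grip":0,"xyz":[1.7,1.1,0],"angular":[0,0,0.2]},
    {"grip":0,"xyz":[1.7,1.1,0],"angular":[0,0,0.24]},
    {"grip":0,"xyz":[1.7,1.1,0],"angular":[0,0,0.28]},
    {"grip":0,"xyz":[1.7,1.1,0],"angular":[0,0,0.28]}
  ]
}}

```text
time_s: 40.0
tcp_pos: [0.5796, 0.0621, 0.0539]
ee_rot: [[0.299, -0.954, -0.003], [-0.954, -0.299, -0.002], [0.001, 0.003, -1.0]]
wrist_force: [-4.7, -3.5, 3.9]
gripper_width: 0.18
gripper_force: 30.0
```

```bash
python3 - <<'E'
from h import *
plan()
print(np.round(r.sense()['moment'],2))
E
```

```text
t 40.0 p [0.5796 0.0621 0.0539] yaw -72.6 F [-4.7 -3.5  3.9] grip 0.18 30.0 j [ 22.  30. -19.   0. -42.  -5.]
[-1.16  1.27  0.32]
```

Moment matches that at knob 3. I'll release, rise, and swing clear toward the right to inspect.

>>> {"name": "move_arm", "arguments": {
  "series": [
    {"grip":0,"xyz":[0,0,0],"angular":[0,0,0.02]},
    {"grip":0.32,"xyz":[0,0,0],"angular":[0,0,0.02]},
    {"grip":0.32,"xyz":[0,0,0],"angular":[0,0,0.02]},
    {"grip":0.32,"xyz":[0,0,0],"angular":[0,0,0.02]},
    {"grip":0.32,"xyz":[0,0,-25],"angular":[0,0,0]},
    {"grip":0.35,"xyz":[0,0,-70],"angular":[0,0,0]},
    {"grip":0.35,"xyz":[40,25,-90],"angular":[0,0,0]},
    {"grip":0.35,"xyz":[80,50,-90],"angular":[0,0,0]},
    {"grip":0.35,"xyz":[120,75,-90],"angular":[0,0,0]},
    {"grip":0.35,"xyz":[155,105,-90],"angular":[0,0,0]}
  ]
}}

```text
time_s: 41.0
tcp_pos: [0.5276, -0.1174, 0.144]
ee_rot: [[0.299, -0.954, 0.004], [-0.954, -0.299, 0.0], [0.001, -0.003, -1.0]]
wrist_force: [0.2, -0.8, -0.3]
gripper_width: 0.352
gripper_force: 0.0
```

>>> {"name": "move_arm", "arguments": {
  "series": [
    {"grip":0.35,"xyz":[40,25,-10],"angular":[0,0,0]},
    {"grip":0.35,"xyz":[80,50,-20],"angular":[0,0,0]},
    {"grip":0.35,"xyz":[120,75,-30],"angular":[0,0,0]},
    {"grip":0.35,"xyz":[160,100,-40],"angular":[0,0,0]},
    {"grip":0.35,"xyz":[200,110,-40],"angular":[0,0,0]},
    {"grip":0.35,"xyz":[245,110,-40],"angular":[0,0,0]},
    {"grip":0.35,"xyz":[285,110,-40],"angular":[0,0,0]},
    {"grip":0.35,"xyz":[325,110,-40],"angular":[0,0,0]},
    {"grip":0.35,"xyz":[325,110,-40],"angular":[0,0,0]}
  ]
}}

```text
time_s: 41.9
tcp_pos: [0.52, -0.4633, 0.1818]
ee_rot: [[0.295, -0.955, 0.001], [-0.955, -0.295, -0.001], [0.002, -0.001, -1.0]]
wrist_force: [-0.5, 0.7, -0.7]
gripper_width: 0.35
gripper_force: 0.0
```

```bash
python3 - <<'E'
from br import *
plan()
a=cap('top');b=cap('side')
save(a,'t4.png',(120,115,260,245),4.5)
print(((proj(a,[[*bay(3,-55,-23),.022],[*bay(3,-55,23),.022],[*bay(2,-55,-23),.022],[*bay(2,-55,23),.022],[*bay(2),.057],[*bay(3),.057]])-(120,115))*4.5).round())
E
```

```text
t 41.9 p [ 0.52   -0.4633  0.1818] yaw -72.8 F [-0.5  0.7 -0.7] grip 0.35 0.0 j [-28.  32.   6.   0. -65.  46.]
[[462. 292.]
 [385. 285.]
 [287. 276.]
 [210. 268.]
 [249. 170.]
 [429. 187.]]
```

View pics/t4.png

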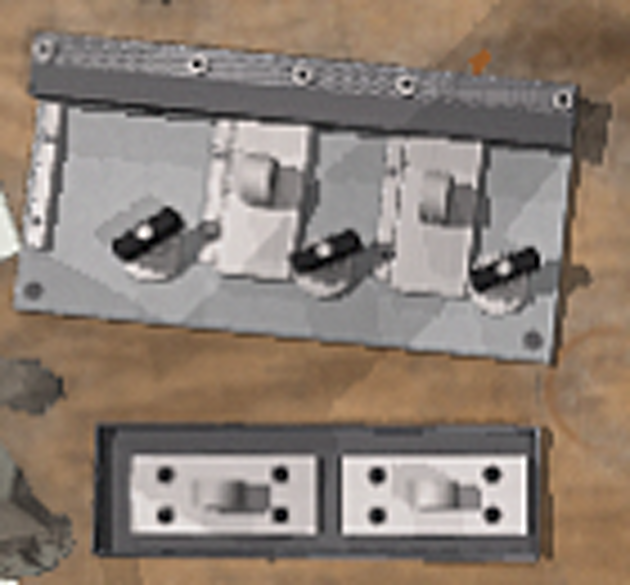

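The crop shows both plain brackets in bays 2 and 3 next to their side rails, with knobs 2 and 3 turned past knob 1. Both drilled brackets are flat in the tray. I'll compare numerically with the starting picture, when the drilled brackets were seated there.

```bash
python3 - <<'E'
from h import *
a=np.load('top0.npy',allow_pickle=True).item(); b=cap('top')
for nm,c in(('start',a),('now',b)):
    g=cv2.cvtColor(c['img'],cv2.COLOR_RGB2GRAY).astype(np.float32)
    for n in(2,3):
        # profile along bay x across the near flange end, averaged over several y
        xs=np.arange(-70,-44,.25); out=[]
        for y in(-8,0,8):
            uv=proj(c,[[*bay(n,x,y),.022] for x in xs]).astype(np.float32)
            pr=cv2.remap(g,uv[:,:1],uv[:,1:],1).ravel(); d=np.gradient(cv2.GaussianBlur(pr[:,None],(1,9),0).ravel()); out.append(xs[d[8:-8].argmax()+8])
        ys=np.arange(-35,-12,.25); o2=[]
        for x in(-5,5,15,22):
            uv=proj(c,[[*bay(n,x,y),.022] for y in ys]).astype(np.float32)
            pr=cv2.remap(g,uv[:,:1],uv[:,1:],1).ravel(); d=np.gradient(cv2.GaussianBlur(pr[:,None],(1,9),0).ravel()); o2.append(ys[d[8:-8].argmax()+8])
        print(nm,'bay',n,'near end x',out,'right edge y',o2)
    hsv=g<60
    for n in(1,2,3):
        p=proj(c,[[*bay(n,-40,-45),.057]])[0].round().astype(int); m=np.zeros(g.shape,bool); m[p[1]-10:p[1]+11,p[0]-10:p[0]+11]=1; v,u=np.nonzero(hsv&m)
        P=ray(c,np.c_[u,v],.057)[:,:2]; w,V=np.linalg.eigh(np.cov(P.T)); e=V[:,1]; e=e*np.sign(e[0]); print(nm,'knob',n,'joint',round(.14-np.radians(6.2)-np.arctan2(e[1],e[0]),3),len(P))
E
```

```text
start bay 2 near end x [np.float64(-54.75), np.float64(-55.25), np.float64(-55.75)] right edge y [np.float64(-25.0), np.float64(-23.75), np.float64(-23.0), np.float64(-24.75)]
start bay 3 near end x [np.float64(-55.25), np.float64(-56.0), np.float64(-56.75)] right edge y [np.float64(-23.0), np.float64(-24.5), np.float64(-23.5), np.float64(-23.0)]
start knob 1 joint 1.059 73
start knob 2 joint 1.241 67
start knob 3 joint 1.137 59
now bay 2 near end x [np.float64(-56.75), np.float64(-55.0), np.float64(-55.75)] right edge y [np.float64(-24.75), np.float64(-23.75), np.float64(-25.5), np.float64(-24.75)]
now bay 3 near end x [np.float64(-55.25), np.float64(-56.25), np.float64(-56.75)] right edge y [np.float64(-23.25), np.float64(-24.5), np.float64(-23.75), np.float64(-25.25)]
now knob 1 joint 1.059 77
now knob 2 joint 1.273 75
now knob 3 joint 1.244 65
```

Both brackets are home within 0.5 mm of the reference. But knobs 2 and 3 look only about 0.13 rad past knob 1 (around 1.17). The bar has play in the pads, so I'll regrip each and turn further.

```bash
python3 - <<'E'
from h import *
plan((.567,-.0405,.11,-70))
E
```

```text
t 42.0 p [ 0.519  -0.4588  0.1828] yaw -72.6 F [-1.   0.2  0.7] grip 0.353 0.0 j [-28.  31.   6.  -0. -65.  46.]
[-384.9 -170.6   72.8] turn z -0.046
```

>>> {"name": "move_arm", "arguments": {
  "series": [
    {"grip":0.35,"xyz":[-35,-16,0],"angular":[0,0,0]},
    {"grip":0.35,"xyz":[-78,-35,0],"angular":[0,0,0]},
    {"grip":0.35,"xyz":[-121,-54,0],"angular":[0,0,0]},
    {"grip":0.35,"xyz":[-164,-73,0],"angular":[0,0,0]},
    {"grip":0.35,"xyz":[-207,-92,0],"angular":[0,0,0]},
    {"grip":0.35,"xyz":[-250,-111,10],"angular":[0,0,0]},
    {"grip":0.35,"xyz":[-293,-130,25],"angular":[0,0,0]},
    {"grip":0.35,"xyz":[-336,-149,40],"angular":[0,0,-0.045]},
    {"grip":0.35,"xyz":[-375,-166,60],"angular":[0,0,-0.045]},
    {"grip":0.35,"xyz":[-385,-171,72],"angular":[0,0,-0.045]}
  ]
}}

```text
time_s: 43.05
tcp_pos: [0.5664, -0.036, 0.111]
ee_rot: [[0.347, -0.938, 0.0], [-0.938, -0.347, 0.001], [-0.001, -0.001, -1.0]]
wrist_force: [-0.9, -0.6, 0.1]
gripper_width: 0.355
gripper_force: 0.0
```

>>> {"name": "move_arm", "arguments": {
  "series": [
    {"grip":0.35,"xyz":[0,0,0],"angular":[0,0,0]},
    {"grip":0.35,"xyz":[0,0,0],"angular":[0,0,0]}
  ]
}}

```text
time_s: 43.25
tcp_pos: [0.5671, -0.0406, 0.1119]
ee_rot: [[0.342, -0.94, 0.001], [-0.94, -0.342, -0.0], [0.0, -0.0, -1.0]]
wrist_force: [0.5, 0.4, 0.2]
gripper_width: 0.349
gripper_force: 0.0
```

```bash
python3 - <<'E'
from h import *
plan((.5672,-.0405,.054,-70))
E
```

```text
t 43.2 p [ 0.5671 -0.0406  0.1119] yaw -70.0 F [0.5 0.4 0.2] grip 0.349 0.0 j [ 12.  24. -18.   0. -48.   8.]
[-0.1 -0.2 57.9] turn z 0.0
```

>>> {"name": "move_arm", "arguments": {
  "series": [
    {"grip":0.35,"xyz":[0,0,20],"angular":[0,0,0]},
    {"grip":0.35,"xyz":[0,0,40],"angular":[0,0,0]},
    {"grip":0.35,"xyz":[0,0,54],"angular":[0,0,0]},
    {"grip":0.35,"xyz":[0,0,58],"angular":[0,0,0]},
    {"grip":0,"xyz":[0,0,58],"angular":[0,0,0]},
    {"grip":0,"xyz":[0,0,58],"angular":[0,0,0]},
    {"grip":0,"xyz":[0,0,58],"angular":[0,0,0]},
    {"grip":0,"xyz":[0,0,58],"angular":[0,0,0]}
  ]
}}

```text
time_s: 44.05
tcp_pos: [0.5677, -0.0411, 0.0544]
ee_rot: [[0.341, -0.94, 0.002], [-0.94, -0.341, -0.0], [0.001, -0.001, -1.0]]
wrist_force: [-1.1, -2.7, 2.7]
gripper_width: 0.177
gripper_force: 30.0
```

```bash
python3 - <<'E'
from h import *
plan();print(np.round(r.sense()['moment'],2))
E
```

```text
t 44.0 p [ 0.5677 -0.0411  0.0544] yaw -70.0 F [-1.1 -2.7  2.7] grip 0.177 30.0 j [ 12.  29. -21.   0. -41.   8.]
[-0.82  0.25  0.01]
```

>>> {"name": "move_arm", "arguments": {
  "series": [
    {"grip":0,"xyz":[0,0,0],"angular":[0,0,0.06]},
    {"grip":0,"xyz":[0,0,0],"angular":[0,0,0.12]},
    {"grip":0,"xyz":[0,0,0],"angular":[0,0,0.16]},
    {"grip":0,"xyz":[0,0,0],"angular":[0,0,0.16]}
  ]
}}

```text
time_s: 44.45
tcp_pos: [0.5674, -0.0407, 0.0544]
ee_rot: [[0.189, -0.982, 0.001], [-0.982, -0.189, -0.001], [0.001, -0.001, -1.0]]
wrist_force: [-1.6, -0.3, 5.6]
gripper_width: 0.177
gripper_force: 30.0
```

```bash
python3 - <<'E'
from h import *
plan();print(np.round(r.sense()['moment'],2))
E
```

```text
t 44.5 p [ 0.5674 -0.0407  0.0544] yaw -79.1 F [-1.6 -0.3  5.6] grip 0.177 30.0 j [ 12.  29. -21.   0. -41.  -1.]
[-0.28  0.76  0.33]
```

>>> {"name": "move_arm", "arguments": {
  "series": [
    {"grip":0,"xyz":[0,0,0],"angular":[0,0,0.04]},
    {"grip":0,"xyz":[0,0,0],"angular":[0,0,0.08]},
    {"grip":0,"xyz":[0,0,0],"angular":[0,0,0.08]}
  ]
}}

```text
time_s: 44.75
tcp_pos: [0.5673, -0.0407, 0.0544]
ee_rot: [[0.11, -0.994, 0.0], [-0.994, -0.11, -0.001], [0.001, -0.0, -1.0]]
wrist_force: [-2.0, -0.4, 5.3]
gripper_width: 0.186
gripper_force: 31.4
```

```bash
python3 - <<'E'
from h import *
plan();print(np.round(r.sense()['moment'],2))
E
```

```text
t 44.8 p [ 0.5673 -0.0407  0.0544] yaw -83.7 F [-2.  -0.4  5.3] grip 0.186 31.4 j [ 12.  29. -21.   0. -41.  -6.]
[-0.22  0.84  0.46]
```

>>> {"name": "move_arm", "arguments": {
  "series": [
    {"grip":0.32,"xyz":[0,0,0],"angular":[0,0,0]},
    {"grip":0.32,"xyz":[0,0,0],"angular":[0,0,0]},
    {"grip":0.32,"xyz":[0,0,0],"angular":[0,0,0]},
    {"grip":0.32,"xyz":[0,0,-25],"angular":[0,0,0]},
    {"grip":0.35,"xyz":[0,0,-70],"angular":[0,0,0]},
    {"grip":0.35,"xyz":[45,0,-90],"angular":[0,0,0]},
    {"grip":0.35,"xyz":[90,0,-100],"angular":[0,0,0]},
    {"grip":0.35,"xyz":[140,0,-100],"angular":[0,0,0]},
    {"grip":0.35,"xyz":[190,0,-100],"angular":[0,0,0]},
    {"grip":0.35,"xyz":[240,0,-100],"angular":[0,0,0]}
  ]
}}

```text
time_s: 45.75
tcp_pos: [0.5932, -0.281, 0.1533]
ee_rot: [[0.108, -0.994, 0.001], [-0.994, -0.108, 0.0], [-0.0, -0.001, -1.0]]
wrist_force: [0.8, -0.1, -0.0]
gripper_width: 0.348
gripper_force: 0.0
```

```bash
cat > kn.py <<'E'
from h import *
def knobs(c,ns=(1,2,3)):
    g=cv2.cvtColor(c['img'],cv2.COLOR_RGB2GRAY)
    for n in ns:
        p=proj(c,[[*bay(n,-40,-45),.057]])[0].round().astype(int)
        s=g[p[1]-13:p[1]+13,p[0]-13:p[0]+13]; s=cv2.resize(s,None,fx=8,fy=8,interpolation=cv2.INTER_CUBIC)
        m=cv2.morphologyEx((s<75).astype(np.uint8),cv2.MORPH_CLOSE,np.ones((25,25)))
        k,l,st,ce=cv2.connectedComponentsWithStats(m); i=1+st[1:,4].argmax(); ct=max(cv2.findContours((l==i).astype(np.uint8),0,2)[0],key=cv2.contourArea)
        bx=cv2.boxPoints(cv2.minAreaRect(ct))/8+p-13+(-.5+1/16); P=ray(c,bx,.057)[:,:2]; e=np.roll(P,-1,0)-P; L=np.linalg.norm(e,axis=1); a=e[L.argmax()]
        a=a*np.sign(a[0]); print('knob',n,'joint',round(.14-np.radians(6.2)-np.arctan2(a[1],a[0]),3),L.round(3))
E
python3 - <<'E'
from kn import *
plan()
print('start');knobs(np.load('top0.npy',allow_pickle=True).item())
c=cap('top');print('now');knobs(c,(1,2,3)); save(c,'t5.png',(120,115,260,200),5.5)
E
```

```text
t 45.8 p [ 0.5932 -0.281   0.1533] yaw -83.8 F [ 0.8 -0.1 -0. ] grip 0.348 0.0 j [-11.  29.  -2.  -0. -59.  17.]
start
knob 1 joint 1.048 [0.042 0.017 0.042 0.017]
knob 2 joint -1.474 [0.03  0.038 0.03  0.038]
knob 3 joint 1.001 [0.049 0.037 0.049 0.036]
now
knob 1 joint 1.204 [0.048 0.021 0.048 0.021]
knob 2 joint -1.38 [0.029 0.049 0.029 0.049]
knob 3 joint 0.305 [0.035 0.03  0.035 0.03 ]
```

View pics/t5.png

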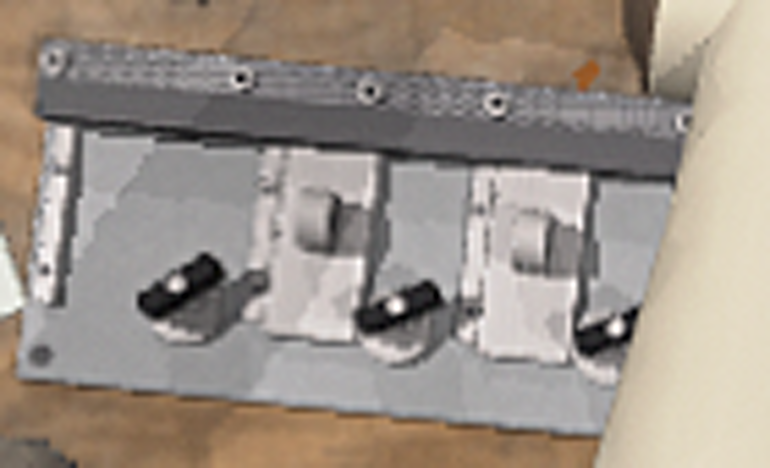

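The arm hides part of knob 3, so I'll back off further and look at the three knobs up close.

>>> {"name": "move_arm", "arguments": {
  "series": [
    {"grip":0.35,"xyz":[45,0,0],"angular":[0,0,0]},
    {"grip":0.35,"xyz":[90,0,0],"angular":[0,0,0]},
    {"grip":0.35,"xyz":[135,0,0],"angular":[0,0,0]},
    {"grip":0.35,"xyz":[180,0,0],"angular":[0,0,0]},
    {"grip":0.35,"xyz":[180,0,0],"angular":[0,0,0]}
  ]
}}

```text
time_s: 46.3
tcp_pos: [0.6114, -0.4633, 0.1509]
ee_rot: [[0.102, -0.995, -0.001], [-0.995, -0.102, -0.0], [0.0, 0.001, -1.0]]
wrist_force: [-0.9, 0.9, -0.9]
gripper_width: 0.349
gripper_force: 0.0
```

```bash
cat > kn.py <<'E'
from h import *
def rect(c,n,s=.25):
    "orthophoto at z=.059 about the knob axis, fixture axes: x up, y left; s mm/px"
    v=np.arange(-28,28,s); X,Y=np.meshgrid(-v,-v,indexing='ij')
    W=np.array([[*bay(n,-40+a,-45+b),.059] for a,b in zip(X.ravel(),Y.ravel())])
    uv=proj(c,W).astype(np.float32).reshape(*X.shape,2); return cv2.remap(c['img'],uv[...,0],uv[...,1],cv2.INTER_CUBIC)
def knobs(c,ns=(1,2,3)):
    o=[]
    for n in ns:
        im=rect(c,n); o.append(im); g=im.max(2)
        m=cv2.morphologyEx((g<60).astype(np.uint8),cv2.MORPH_CLOSE,np.ones((15,15)))
        k,l,st,ce=cv2.connectedComponentsWithStats(m); d=[np.hypot(*(ce[i]-112))-st[i,4]/50 for i in range(1,k)]; i=1+int(np.argmin(d))
        v,u=np.nonzero(l==i); w,V=np.linalg.eigh(np.cov(np.c_[112-v,112-u].T)); e=V[:,1]*np.sign(V[0,1])
        print('knob',n,'joint',round(.14-np.arctan2(e[1],e[0]),3),'size mm',(np.sqrt(12*w)*.25).round(1),ce[i].round(0))
    return np.hstack(o)
E
python3 - <<'E'
from kn import *
print('start');a=knobs(np.load('top0.npy',allow_pickle=True).item())
c=cap('top');print('now');b=knobs(c); plan()
cv2.imwrite('pics/k5.png',np.vstack([a,b])[...,::-1])
E
```

```text
start
knob 1 joint 1.063 size mm [14.6 43. ] [131. 122.]
knob 2 joint 1.067 size mm [13.4 42. ] [128. 123.]
knob 3 joint 1.047 size mm [12.5 42.6] [121. 126.]
now
knob 1 joint 1.068 size mm [15.4 42.7] [132. 122.]
knob 2 joint 1.248 size mm [14.2 41.9] [130. 124.]
knob 3 joint 1.29 size mm [14.7 43.3] [121. 125.]
t 46.4 p [ 0.6115 -0.4606  0.151 ] yaw -84.0 F [ 0.4  0.7 -0. ] grip 0.35 0.0 j [-25.  40.  17.  -0. -67.  31.]
```

View pics/k5.png

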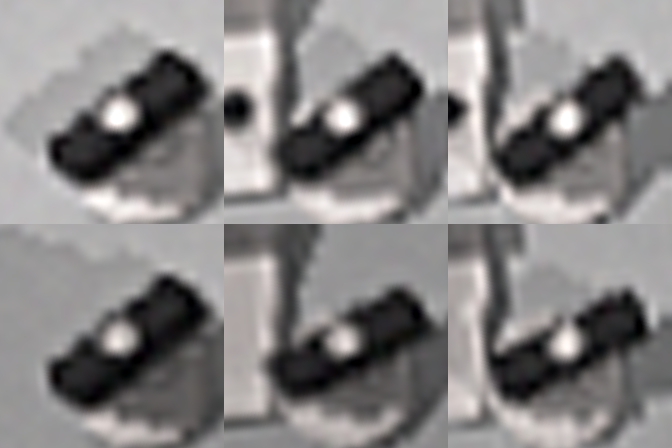

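The rectified knob views give reliable angles: knob 3 is at about 1.29 (firm) and knob 2 at about 1.25 (borderline). I'll give knob 2 a bit more.

```bash
python3 - <<'E'
from h import *
plan((.5793,.063,.15,-72))
E
```

```text
t 46.4 p [ 0.6115 -0.4606  0.151 ] yaw -84.0 F [ 0.4  0.7 -0. ] grip 0.35 0.0 j [-25.  40.  17.  -0. -67.  31.]
[-524.2  -22.3    1. ] turn z -0.21
```

>>> {"name": "move_arm", "arguments": {
  "series": [
    {"grip":0.35,"xyz":[-40,-2,0],"angular":[0,0,0]},
    {"grip":0.35,"xyz":[-88,-4,0],"angular":[0,0,0]},
    {"grip":0.35,"xyz":[-136,-6,0],"angular":[0,0,0]},
    {"grip":0.35,"xyz":[-184,-8,0],"angular":[0,0,0]},
    {"grip":0.35,"xyz":[-232,-10,0],"angular":[0,0,0]},
    {"grip":0.35,"xyz":[-280,-12,0],"angular":[0,0,0]},
    {"grip":0.35,"xyz":[-328,-14,0],"angular":[0,0,-0.1]},
    {"grip":0.35,"xyz":[-376,-16,0],"angular":[0,0,-0.21]},
    {"grip":0.35,"xyz":[-424,-18,0],"angular":[0,0,-0.21]},
    {"grip":0.35,"xyz":[-465,-20,0],"angular":[0,0,-0.21]}
  ]
}}

```text
time_s: 47.35
tcp_pos: [0.5809, 0.0097, 0.1536]
ee_rot: [[0.315, -0.949, 0.0], [-0.949, -0.315, 0.0], [-0.0, -0.0, -1.0]]
wrist_force: [1.4, -0.1, -0.0]
gripper_width: 0.349
gripper_force: 0.0
```

>>> {"name": "move_arm", "arguments": {
  "series": [
    {"grip":0.35,"xyz":[0,0,0],"angular":[0,0,0]}
  ]
}}

```text
time_s: 47.45
tcp_pos: [0.5814, 0.0117, 0.1537]
ee_rot: [[0.32, -0.947, 0.001], [-0.947, -0.32, 0.001], [-0.001, -0.001, -1.0]]
wrist_force: [0.3, -0.3, 0.5]
gripper_width: 0.349
gripper_force: 0.0
```

```bash
python3 - <<'E'
from h import *
plan((.5793,.063,.11,-72))
E
```

```text
t 47.5 p [0.5814 0.0117 0.1537] yaw -71.4 F [ 0.3 -0.3  0.5] grip 0.349 0.0 j [ 17.  23. -13.  -0. -54.   2.]
[-49.3 -14.5  43.7] turn z 0.011
```

>>> {"name": "move_arm", "arguments": {
  "series": [
    {"grip":0.35,"xyz":[-25,-7,10],"angular":[0,0,0.01]},
    {"grip":0.35,"xyz":[-47,-14,25],"angular":[0,0,0.01]},
    {"grip":0.35,"xyz":[-49,-14.5,40],"angular":[0,0,0.01]},
    {"grip":0.35,"xyz":[-49,-14.5,43],"angular":[0,0,0.01]},
    {"grip":0.35,"xyz":[-49,-14.5,43],"angular":[0,0,0.01]},
    {"grip":0.35,"xyz":[-49,-14.5,43],"angular":[0,0,0.01]}
  ]
}}

```text
time_s: 48.05
tcp_pos: [0.5809, 0.0571, 0.111]
ee_rot: [[0.303, -0.953, 0.001], [-0.953, -0.303, 0.0], [0.0, -0.001, -1.0]]
wrist_force: [0.0, 0.6, 0.3]
gripper_width: 0.347
gripper_force: 0.0
```

```bash
python3 - <<'E'
from h import *
plan((.5793,.063,.054,-72))
E
```

```text
t 48.0 p [0.5809 0.0571 0.111 ] yaw -72.4 F [0.  0.6 0.3] grip 0.347 0.0 j [ 22.  26. -16.   0. -49.  -4.]
[-6.2 -0.2 57. ] turn z -0.006
```

>>> {"name": "move_arm", "arguments": {
  "series": [
    {"grip":0.35,"xyz":[-6,0,20],"angular":[0,0,0]},
    {"grip":0.35,"xyz":[-6,0,40],"angular":[0,0,0]},
    {"grip":0.35,"xyz":[-6,0,53],"angular":[0,0,0]},
    {"grip":0.35,"xyz":[-6,0,57],"angular":[0,0,0]},
    {"grip":0,"xyz":[-6,0,57],"angular":[0,0,0]},
    {"grip":0,"xyz":[-6,0,57],"angular":[0,0,0]},
    {"grip":0,"xyz":[-6,0,57],"angular":[0,0,0]},
    {"grip":0,"xyz":[-6,0,57],"angular":[0,0,0]}
  ]
}}

```text
time_s: 48.85
tcp_pos: [0.5792, 0.063, 0.0542]
ee_rot: [[0.303, -0.953, 0.001], [-0.953, -0.303, 0.0], [0.0, -0.001, -1.0]]
wrist_force: [-0.8, -0.9, 2.6]
gripper_width: 0.181
gripper_force: 30.0
```

>>> {"name": "move_arm", "arguments": {
  "series": [
    {"grip":0,"xyz":[0,0,0],"angular":[0,0,0.06]},
    {"grip":0,"xyz":[0,0,0],"angular":[0,0,0.12]},
    {"grip":0,"xyz":[0,0,0],"angular":[0,0,0.17]},
    {"grip":0,"xyz":[0,0,0],"angular":[0,0,0.2]},
    {"grip":0,"xyz":[0,0,0],"angular":[0,0,0.2]}
  ]
}}

```text
time_s: 49.35
tcp_pos: [0.5791, 0.0629, 0.0542]
ee_rot: [[0.11, -0.994, 0.001], [-0.994, -0.11, -0.001], [0.001, -0.001, -1.0]]
wrist_force: [-1.8, -0.4, 4.1]
gripper_width: 0.186
gripper_force: 31.5
```

```bash
python3 - <<'E'
from h import *
plan();print(np.round(r.sense()['moment'],2))
E
```

```text
t 49.4 p [0.5791 0.0629 0.0542] yaw -83.7 F [-1.8 -0.4  4.1] grip 0.186 31.5 j [ 22.  30. -19.   0. -42. -16.]
[-0.34  0.63  0.42]
```

>>> {"name": "move_arm", "arguments": {
  "series": [
    {"grip":0.32,"xyz":[0,0,0],"angular":[0,0,0]},
    {"grip":0.32,"xyz":[0,0,0],"angular":[0,0,0]},
    {"grip":0.32,"xyz":[0,0,0],"angular":[0,0,0]},
    {"grip":0.32,"xyz":[0,0,-25],"angular":[0,0,0]},
    {"grip":0.35,"xyz":[0,0,-70],"angular":[0,0,0]},
    {"grip":0.35,"xyz":[45,0,-90],"angular":[0,0,0]},
    {"grip":0.35,"xyz":[90,0,-100],"angular":[0,0,0]},
    {"grip":0.35,"xyz":[140,0,-100],"angular":[0,0,0]},
    {"grip":0.35,"xyz":[190,0,-100],"angular":[0,0,0]},
    {"grip":0.35,"xyz":[240,0,-100],"angular":[0,0,0]}
  ]
}}

```text
time_s: 50.35
tcp_pos: [0.6048, -0.1773, 0.1532]
ee_rot: [[0.108, -0.994, 0.001], [-0.994, -0.108, 0.0], [-0.0, -0.001, -1.0]]
wrist_force: [0.9, 0.5, 0.7]
gripper_width: 0.35
gripper_force: 0.0
```

>>> {"name": "move_arm", "arguments": {
  "series": [
    {"grip":0.35,"xyz":[50,0,0],"angular":[0,0,0]},
    {"grip":0.35,"xyz":[100,0,0],"angular":[0,0,0]},
    {"grip":0.35,"xyz":[150,0,0],"angular":[0,0,0]},
    {"grip":0.35,"xyz":[200,0,0],"angular":[0,0,0]},
    {"grip":0.35,"xyz":[250,0,0],"angular":[0,0,0]},
    {"grip":0.35,"xyz":[270,0,0],"angular":[0,0,0]},
    {"grip":0.35,"xyz":[270,0,0],"angular":[0,0,0]}
  ]
}}

```text
time_s: 51.05
tcp_pos: [0.6328, -0.4475, 0.1511]
ee_rot: [[0.103, -0.995, -0.001], [-0.995, -0.103, 0.001], [-0.001, 0.001, -1.0]]
wrist_force: [-0.8, 0.7, -0.3]
gripper_width: 0.354
gripper_force: 0.0
```

```bash
python3 - <<'E'
from kn import *
plan(); c=cap('top'); knobs(c); save(c,'end.png',(100,100,410,280),2.5)
E
```

```text
t 51.0 p [ 0.6328 -0.4475  0.1511] yaw -84.1 F [-0.8  0.7 -0.3] grip 0.354 0.0 j [-23.  41.  19.  -0. -68.  29.]
knob 1 joint 1.066 size mm [15.3 42.8] [132. 122.]
knob 2 joint 1.271 size mm [14.2 42.2] [130. 124.]
knob 3 joint 1.321 size mm [17.3 43.1] [119. 124.]
```

View pics/end.png

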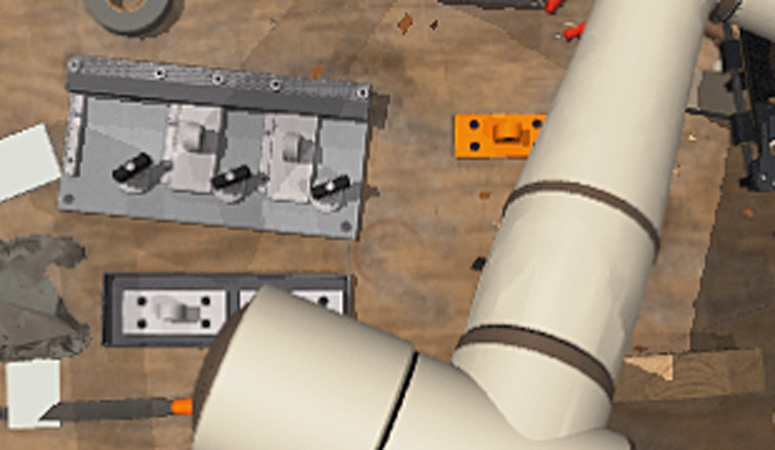

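The picture shows plain brackets clamped in bays 2 and 3 at (192,148) and (293,158), the drilled ones in the tray, and no third plain bracket. Handing in.

```bash
python3 -c "
from station import r
print(r.finish_job())"
```

```text
the job is handed in; nothing more can be done
None
```

The job is handed in: both drilled brackets lie flat in the tray, and the two plain brackets found are home and clamped in bays 2 and 3, with knob angles measured at about 1.27 and 1.32 rad; the hand-in returned no verdict.

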